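Recover the grinding balls from the wash tray and log the dish

TASK

With the wire scoop, lift every grinding ball out of the steel wash tray and tip them into the white dish, letting the broken chips drop back so that all of them stay in the tray; never touch the balls with the gripper itself. When all the balls are in, stand the scoop back upright on the black rubber mat and log the batch with the code reader: point it squarely at the middle of the dish's label, then at the middle of the code on the batch card, each time from about 8 cm and held still for a good second. Stand the reader back in its cradle, nose down, and leave the other things on the bench where they are.

Things in the scene. Friction and masses are not known exactly. Their poses are not given: they have to be found in the camera images.
- tray: Fixed open steel tray, 130 mm wide (y) and 60 mm high, walls 5 mm; x runs along its length, away from the robot. Origin on its underside. Its flat floor, 5 mm above the bench, runs from x = -125 mm (upright near wall) to x = +100 mm, where the far end slopes up at 45 degrees to the rim at x = 155 mm. At the start the near part (x below -12 mm) is empty.
- ball1: White ceramic grinding ball, 28 mm across, 50 g, origin at its centre; rolls stiffly (starts to roll on a slope of about 9 degrees, on the scoop's wires about 14). Three to five of the five balls are there; absent ones read None.
- ball2: White ceramic grinding ball, 28 mm across, 50 g, origin at its centre; rolls stiffly (starts to roll on a slope of about 9 degrees, on the scoop's wires about 14). Three to five of the five balls are there; absent ones read None.
- ball3: White ceramic grinding ball, 28 mm across, 50 g, origin at its centre; rolls stiffly (starts to roll on a slope of about 9 degrees, on the scoop's wires about 14). Three to five of the five balls are there; absent ones read None.
- ball4: White ceramic grinding ball, 28 mm across, 50 g, origin at its centre; rolls stiffly (starts to roll on a slope of about 9 degrees, on the scoop's wires about 14). Three to five of the five balls are there; absent ones read None.
- ball5: White ceramic grinding ball, 28 mm across, 50 g, origin at its centre; rolls stiffly (starts to roll on a slope of about 9 degrees, on the scoop's wires about 14). Three to five of the five balls are there; absent ones read None.
- chip1: Broken white ceramic chip, 8 x 7 x 7 mm, 10 g, origin at the centre of one face. It passes through the 15 mm gaps of the scoop.
- chip2: Broken white ceramic chip, 8 x 7 x 7 mm, 10 g, origin at the centre of one face. It passes through the 15 mm gaps of the scoop.
- chip3: Broken white ceramic chip, 8 x 7 x 7 mm, 10 g, origin at the centre of one face. It passes through the 15 mm gaps of the scoop.
- chip4: Broken white ceramic chip, 8 x 7 x 7 mm, 10 g, origin at the centre of one face. It passes through the 15 mm gaps of the scoop.
- scoop: Wire scoop, 0.18 kg. Origin on its underside at the handle's foot; x to its open front, z up along the handle. Floor: five wires 3 mm thick along x from -14 to +90 mm, 15 mm gaps, free ends in front. Rails at the sides (80 mm wide overall, 32 mm high) and back (x = -12 mm, 48 mm high). A stem at x = -6 mm carries the grip (see scoop_grip).
- scoop_grip (a point): Middle of the scoop's upright black grip: 16 mm (scoop's x) by 28 mm (y) by 55 mm high. It lies 6 mm behind and 132 mm above the scoop's origin, same axes.
- mat: Fixed black rubber mat, 150 x 130 x 3 mm, origin at the centre of its underside: the scoop's place. It may lie left or right of the tray, the dish on the other side.
- dish: Loose white plastic dish, about 0.6 kg, 130 x 130 x 50 mm high, walls and floor 5 mm, open at the top. Origin at the centre of its underside. From its -x side (towards the robot) a 12 mm high foot carries the label, reaching to x = -120 mm.
- label: Paper code label on a small plate 46 x 56 mm fixed to the dish, centre 92.5 mm from the dish's centre on its -x side, 24 mm above the bench, sloping 20 degrees so that it faces up and towards the robot. Origin at the middle of its face; z points out of the face.
- card: Batch card with a code label on a small fixed wooden stand (90 x 75 mm, 42 mm high at its far edge), at the other far side from the cradle; its middle 30 mm above the bench, sloping 20 degrees so that it faces up and towards the robot. Origin at the middle of the code, on the face; z points out of the face.
- cradle: Fixed grey cradle: a base 85 x 70 x 6 mm with an upright open box 60 (x) x 52 (y) mm outside, walls 4 mm, rim 55 mm above the bench, inner floor at 6 mm. Origin at the centre of its underside. At the far left or far right of the work area.
- reader: Loose stick-shaped code reader, 0.15 kg, standing nose down in the cradle at the start, same yaw. Origin at the middle of its nose window; z points from the nose up to the top end, 158 mm away; it reads along -z, straight out of the nose. The nose is 38 (x) x 30 (y) mm for the first 45 mm, above that the grip is 30 (x) x 24 (y) mm.
- petri: Bystander: closed petri dish, 90 mm across, 16 mm high.
- marker: Bystander: marker pen, 100 mm long, 12 mm thick, lying.
- oil: Bystander: small amber bottle, 32 mm across, 75 mm high.
- mailer: Bystander: plastic slide mailer, 85 x 40 x 18 mm.
- reagent: Bystander: white bottle, 64 mm across, 150 mm high.

How it is judged (in metres and radians):
On the way, in this order (a step that is already met when the one before it is completed fails the run):
1. every ball lies in the dish and every chip is in the tray (x of ball1 in the frame of dish between -0.06 and 0.06 m and y of ball1 in the frame of dish between -0.06 and 0.06 m and z of ball1 in the frame of dish between 0 and 0.05 m and x of ball2 in the frame of dish between -0.06 and 0.06 m and y of ball2 in the frame of dish between -0.06 and 0.06 m and z of ball2 in the frame of dish between 0 and 0.05 m and x of ball3 in the frame of dish between -0.06 and 0.06 m and y of ball3 in the frame of dish between -0.06 and 0.06 m and z of ball3 in the frame of dish between 0 and 0.05 m and x of ball4 in the frame of dish between -0.06 and 0.06 m and y of ball4 in the frame of dish between -0.06 and 0.06 m and z of ball4 in the frame of dish between 0 and 0.05 m and x of ball5 in the frame of dish between -0.06 and 0.06 m and y of ball5 in the frame of dish between -0.06 and 0.06 m and z of ball5 in the frame of dish between 0 and 0.05 m and x of chip1 in the frame of tray between -0.16 and 0.16 m and y of chip1 in the frame of tray between -0.06 and 0.06 m and z of chip1 in the frame of tray between 0 and 0.06 m and x of chip2 in the frame of tray between -0.16 and 0.16 m and y of chip2 in the frame of tray between -0.06 and 0.06 m and z of chip2 in the frame of tray between 0 and 0.06 m and x of chip3 in the frame of tray between -0.16 and 0.16 m and y of chip3 in the frame of tray between -0.06 and 0.06 m and z of chip3 in the frame of tray between 0 and 0.06 m and x of chip4 in the frame of tray between -0.16 and 0.16 m and y of chip4 in the frame of tray between -0.06 and 0.06 m and z of chip4 in the frame of tray between 0 and 0.06 m), for 0.3 s.
2. the reader points squarely at the middle of the dish's label from 40 to 120 mm and is held still for a second (x of label in the frame of reader between -0.015 and 0.015 m and y of label in the frame of reader between -0.015 and 0.015 m and z of label in the frame of reader between -0.12 and -0.04 m and angle between the z axis of reader and the z axis of label, either way round below 0.25 rad and linear speed of reader below 0.03 m/s and angular speed of reader below 0.3 rad/s), for 1 s.
3. the reader then points the same way at the code on the batch card and is held still for a second (x of card in the frame of reader between -0.015 and 0.015 m and y of card in the frame of reader between -0.015 and 0.015 m and z of card in the frame of reader between -0.12 and -0.04 m and angle between the z axis of reader and the z axis of card, either way round below 0.25 rad and linear speed of reader below 0.03 m/s and angular speed of reader below 0.3 rad/s), for 1 s.
At the end, for the whole second after the job is handed in: All balls present are in the dish, below its rim, and all chips in the tray; the scoop stands upright (7 degrees) on the mat, its handle within 80 mm of the mat's centre; the reader stands nose down in the cradle, within 9 mm of its floor and 14 degrees of upright; all at rest (all of step 1 and horizontal distance between scoop and mat below 0.08 m and z of scoop in the frame of mat below 0.012 m and angle between scoop's own z axis and vertical below 0.12 rad and x of reader in the frame of cradle between -0.02 and 0.02 m and y of reader in the frame of cradle between -0.02 and 0.02 m and z of reader in the frame of cradle below 0.015 m and angle between reader's own z axis and vertical below 0.25 rad and linear speed of each of scoop, reader, dish, ball1, ball2, ball3, ball4, ball5 below 0.03 m/s); the robot touches nothing.
It fails at once if the gripper touches a ball (contact force between the fingers and ball1 above 0.5 N or contact force between the fingers and ball2 above 0.5 N or contact force between the fingers and ball3 above 0.5 N or contact force between the fingers and ball4 above 0.5 N or contact force between the fingers and ball5 above 0.5 N).
It fails at once if another thing on the bench is pushed more than 30 mm (distance of any of petri, marker, oil, mailer, reagent from where it was at the start of the episode above 0.03 m).
Of ball1, ball2, ball3, ball4, ball5 only 3 to 5 are there at a start; the rules pass over those that are not, and their reading is None.
At some moment in a run one of dish may be knocked a few centimetres aside while the robot is not near it.
It also fails if it takes over 210 s, if anything falls off the work surface, if the arm or the gripper's body presses on something with over 40 N, if the wrist force passes 120 N, or if a joint passes its speed limit or range.

ROBOT

A 7-joint arm with a two-finger parallel gripper is mounted at the origin on the work surface. World frame = base frame: x ahead of the robot, y to its left, z up, the work surface at z = 0. Lengths are in mm, angles in rad, forces in N, time in s.
With the tool pointing down it reaches from about 425 to 975 mm from the base axis. Payload 16.7 kg.
Tool frame: the origin (TCP) lies midway between the tips of the shut fingers; the grasp point (between the pads) lies 19 mm behind it; z points along the fingers, y is the line along which they close (so a half turn about z gives the same grasp; the last joint's range is limited). The gripper opens to 85 mm and grips with 20 to 120 N. Pads are 22 mm wide; open, the fingers measure 114 mm over their backs; the gripper's body (76 mm by 85 mm) begins 54 mm behind the grasp point. The pads swing forward as they close: fully open they stand 13 mm farther back than shut.
Start: joints at [-1.377, 0.426, 0.074, 1.606, -0.034, 1.111, -0.067], TCP at [226.888, 635.687, 231.302] pointing down, gripper open.
Joint ranges: [-2.85, 2.85], [-0.5, 2.14], [-1.23, 1.37], [0.21, 2.46], [-1.02, 4.16], [0.16, 2.05], [-2.73, 2.73]. Speed limits (rad/s): [1.89, 1.89, 2.39, 2.39, 3.01, 3.01, 3.01].

INTERFACE

Orientations are given as a unit quaternion [w, x, y, z].
In Python, from cell import readout, vision, workorder gives the robot as it stands.
- The arm moves only by the tool apply_moves, never from a script. Its argument "moves" is a list of rows, each an object of numbers: "dx", "dy", "dz": the shift along the tool's x, y, z in units of 50 cm (1.0 is 50 cm); "ax", "ay", "az": the turn, a rotation vector about the tool's x, y, z in units of 45 degrees (1.0 is 45 degrees); "hand": the closure, from -1 (fully open) to 1 (shut), so that 0 is half open. In form: [{"dx": .., "dy": .., "dz": .., "ax": .., "ay": .., "az": .., "hand": ..}, ...]. A call has exactly 5 rows; each row shifts and turns the commanded pose from where the row before left it, along the tool's axes as they then stand; what a row does not reach is not made up. A row lasts 1/8 s, in which the tool goes at most 62.5 mm and 10.7 degrees, less where a joint would pass 70% of its speed; a pose out of reach is approached as far as the arm can. A call with a number of a shift or a turn outside -1 to 1 is refused whole. A call with a gripper value outside its range is refused whole. The fingers move at their own pace and stop on an object; "force" is the grip in N (left out, the last holds). Time passes only in rows, so rows that do not move let the fingers close, or fill a call up. It gives the time, the measured TCP pose, the force, the opening and the grip force at its end, in the units of the state.
- readout.get_state(): the state, without advancing time (a new reading comes with each control period).
- vision.grab_frame(name): name is "side" or "top"; returns the picture (420x560x3 uint8, blue, green, red); there is no depth.
- vision.camera_info(name): a dict with "mtx" (3x3 intrinsics, pixels), "R" (3x3) and "t" (3): a world point X has camera coordinates R X + t. Camera axes: x right, y down, z forward; pixel columns grow to the right and rows downward; lengths in mm; the calibration is good to about 2 mm. A picture is of the moment at which its call begins. camera_info takes no time and is no camera call.
- workorder.close_job(): hands the job in; it is judged then, once.
Trained networks look in the newest picture that a camera, given by its name, has taken for a name from the list of things; names that differ only in an ending like _2 or _b are one class to them, and where a whole thing is asked for, a point or a joint stands for the part that bears it (a point fixed in the world has none). Each returns a list of dicts, best first, with "p" (0 to 1); they miss things now and then, are a little off and sometimes report something else, mostly with a low value. They report only what shows in the picture. A call takes as long as a camera call.
- vision.outline_of(query, camera): "pixels" (420x560 bool, what is visible of it) and "pixel" ([column, row] in pixels, amid what is visible of it).
The state is a dict: "t": time; "joint_pos": joint angles; "dq": joint speeds; "joint_torque": joint torques, N m; "position": TCP position; "ee_rot": TCP orientation; "force": force on the tool from outside, world axes, zero at the start; "ft_torque": the same for the moment, N m; "gripper_width": finger opening in mm; "finger_force": force on a finger pad.
Only numpy, scipy, OpenCV 4.12 (cv2) and the standard library are available. Lean on these libraries where they do the work, as an engineer would, in place of code of your own. Each camera call takes 0.05 s, during which the arm holds its last target. There are 200 camera calls.

## Working session

There is one attempt and no reset: what is moved stays moved. The work goes in short steps, Python scripts to look and compute and a tool call to move; the robot and the scene stay as the last step left them, time stands still between calls to the robot, and variables do not carry over. Pictures are saved under pics/ and viewed, at most 14 in all, crops included, and the job is handed in when it is done.

Besides the shell and the picture viewer there is one more tool, called after "Request:" by a JSON object that holds its "api" and its "payload". apply_moves: Moves the arm, as the interface text tells. Shifts and turns lie within -1 to 1; 1 stands for 50 cm of shift or 45 degrees of turn. Its arguments: {"type":"object","properties":{"moves":{"type":"array"},"force":{"type":"number"}},"required":["moves"]}

```bash
mkdir -p pics; ls
python3 - <<'E'
from cell import readout, vision
import cv2,numpy as np
s=readout.get_state(); print({k:np.round(v,3) for k,v in s.items()})
for c in("top","side"):
    im=vision.grab_frame(c); cv2.imwrite(f"pics/{c}0.png",im)
    i=vision.camera_info(c); print(c,np.round(i["mtx"],1).tolist(),np.round(i["R"],4).tolist(),np.round(i["t"],1).tolist())
E
```

```text
pics
{'t': np.float64(0.0), 'joint_pos': array([-1.377,  0.427,  0.074,  1.607, -0.034,  1.111, -0.067]), 'dq': array([-0.001,  0.003, -0.   ,  0.001,  0.002,  0.   , -0.   ]), 'joint_torque': array([-1.0000e-03, -9.4982e+01,  3.7600e+00, -4.6353e+01,  1.9000e-02,
        1.0000e-02, -0.0000e+00]), 'position': array([226.782, 635.323, 230.599]), 'ee_rot': array([-0.   ,  0.171,  0.985, -0.001]), 'force': array([-0.752, -1.481,  0.869]), 'ft_torque': array([-0.048,  0.012, -0.035]), 'finger_force': np.float64(0.0), 'gripper_width': np.float64(85.487)}
top [[417.8, 0.0, 280.5], [0.0, 417.8, 213.1], [0.0, 0.0, 1.0]] [[0.0219, -0.9994, 0.026], [-0.9925, -0.0249, -0.1199], [0.1204, -0.0232, -0.9924]] [-32.2, 592.1, 1278.1]
side [[510.4, 0.0, 272.4], [0.0, 510.4, 209.4], [0.0, 0.0, 1.0]] [[0.9693, -0.2461, -0.0006], [-0.1771, -0.696, -0.6959], [0.1708, 0.6746, -0.7182]] [-558.1, 179.8, 1218.3]
```

View pics/top0.png

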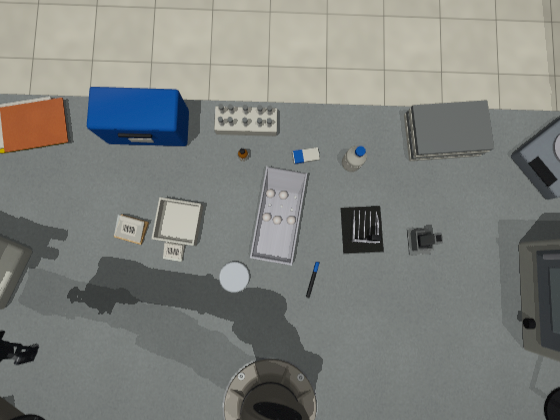

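View pics/side0.png

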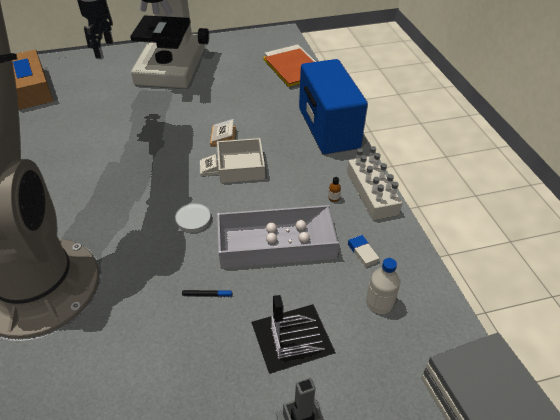

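```bash
cat > h.py <<'E'
from cell import readout, vision
import cv2,numpy as np
from scipy.optimize import minimize
from scipy.spatial.transform import Rotation as Ro
C={c:vision.camera_info(c) for c in("top","side")}
def proj(c,X):
    i=C[c]; p=(np.atleast_2d(X)@np.array(i["R"]).T+i["t"])@np.array(i["mtx"]).T
    return p[:,:2]/p[:,2:]
def ray(c,px,z):
    i=C[c]; R=np.array(i["R"]); o=-R.T@i["t"]; d=R.T@np.linalg.inv(i["mtx"])@[px[0],px[1],1]
    return o+d*(z-o[2])/d[2]
def tri(pa,pb,a="top",b="side"):
    f=lambda X:np.r_[proj(a,X)[0]-pa,proj(b,X)[0]-pb]
    from scipy.optimize import least_squares
    r=least_squares(f,[*ray(a,pa,30)]); return r.x,np.abs(r.fun).max()
def box(x0,x1,y0,y1,z0,z1): return np.array([[x,y,z] for x in(x0,x1) for y in(y0,y1) for z in(z0,z1)],float)
M={"tray":[np.r_[box(-130,105,-65,65,0,1),box(-130,160,-65,65,59,60)]],
"dish":[box(-65,65,-65,65,0,50),box(-120,-65,-28,28,0,12),box(-114,-71,-28,28,16,32)],
"mat":[box(-75,75,-65,65,0,3)],
"cradle":[box(-42.5,42.5,-35,35,0,6),box(-30,30,-26,26,0,55)],
"reader":[box(-19,19,-15,15,6,51),box(-15,15,-12,12,51,164)],
"card":[box(-37,37,-45,45,0,17)[[0,1,2,3]].tolist()]}
def T(p,X):
    c,s=np.cos(p[2]),np.sin(p[2]); X=np.asarray(X,float); return np.c_[c*X[:,0]-s*X[:,1]+p[0],s*X[:,0]+c*X[:,1]+p[1],X[:,2]]
def mask(name,p,c,k=4):
    m=np.zeros((420*k,560*k),np.uint8)
    for b in M[name]:
        cv2.fillConvexPoly(m,cv2.convexHull(np.round((proj(c,T(p,b))+.5)*k).astype(np.int32)),255)
    return cv2.resize(m,(560,420),interpolation=cv2.INTER_AREA)/255.
def fit(name,obs,p0):
    def f(q):
        p=[q[0]*10,q[1]*10,q[2]*.1]; e=0
        for c,o in obs.items():
            m=mask(name,p,c); e+=1-np.minimum(m,o).sum()/np.maximum(m,o).sum()
        return e/len(obs)
    q0=np.array([p0[0]/10,p0[1]/10,p0[2]*10])
    best=None
    for dy in(0,2,-2):
        r=minimize(f,q0+[0,0,dy],method="Nelder-Mead",options=dict(initial_simplex=q0+[0,0,dy]+np.vstack([np.zeros(3),2*np.eye(3)]),xatol=.02,fatol=1e-4))
        if best is None or r.fun<best.fun:best=r
    q=best.x; return np.array([q[0]*10,q[1]*10,q[2]*.1]),1-best.fun
def see(name,c,n=1):
    r=vision.outline_of(name,c); return [d for d in r if d["p"]>.25][:n]
E
python3 - <<'E'
from h import *
for c in C: vision.grab_frame(c)
for n in("tray","dish","mat","cradle","reader","card","scoop","petri","marker","oil","mailer","reagent","label"):
    o={}
    for c in C:
        d=see(n,c)
        if d:
            o[c]=d[0]["pixels"].astype(float); print(n,c,round(d[0]["p"],2),np.round(d[0]["pixel"],1),int(o[c].sum()),end=" | ")
            np.save(f"/tmp/{n}_{c}.npy",o[c])
    if n in M and n not in("card",) and o:
        p0=ray("top",see(n,"top")[0]["pixel"],20); p0[2]=-.1
        print("\n FIT",n,*fit(n,o,p0))
    else: print()
for c in C:
  for n in("ball1","chip1"):
    for d in see(n,c,8): print(n,c,round(d["p"],2),np.round(d["pixel"],1),int(d["pixels"].sum()),ray(c,d["pixel"],19 if n=="ball1" else 9).round(0))
E
```

```text
tray top 0.61 [279.1 214.2] 3675 | tray side 0.75 [276.  233.5] 6125 | 
 FIT tray [ 5.68391399e+02 -1.00602554e+01 -1.49037457e-01] 0.9058210256275309
dish top 0.62 [175.7 225.5] 2259 | dish side 0.65 [237.  159.2] 2184 | 
 FIT dish [ 5.56451095e+02  3.03764621e+02 -1.29024458e-01] 0.953050736059678
mat top 0.93 [359.2 228.2] 1575 | mat side 0.92 [293.1 338.5] 3125 | 
 FIT mat [ 5.48960350e+02 -2.82134609e+02  6.45479090e-02] 0.8118022211212181
cradle top 0.9 [415.  238.5] 438 | cradle side 0.63 [289.4 412.4] 348 | 
 FIT cradle [ 5.15964072e+02 -4.66509670e+02  9.18273195e-02] 0.5196598557242429
reader top 0.64 [428.6 241.4] 262 | reader side 0.89 [304.5 401.8] 780 | 
 FIT reader [ 5.15760403e+02 -4.68937165e+02  2.08580103e-02] 0.8205767370204877
card top 0.87 [128.3 231.9] 569 | card side 0.74 [223.6 126.7] 342 | 
scoop top 0.77 [368.  238.4] 116 | scoop side 0.58 [282.2 333.7] 848 | 
petri top 0.98 [237.2 278.3] 656 | petri side 0.95 [192.7 217.8] 852 | 
marker top 0.65 [310.4 281.5] 128 | marker side 0.8 [206.  288.4] 319 | 
oil top 0.48 [244.4 157.1] 70 | oil side 0.72 [338.3 188. ] 241 | 
mailer top 0.8 [305.2 155.7] 350 | mailer side 0.69 [362.5 252. ] 552 | 
reagent top 0.67 [352.9 158.3] 441 | reagent side 0.87 [386.1 289. ] 1341 | 
label top 0.84 [172.4 254.1] 272 | label side 0.5 [210.5 159.1] 199 | 
ball1 top 0.61 [287.2 219.6] 56 [574. -41.  19.]
ball1 top 0.61 [266.3 215. ] 50 [587.  26.  19.]
ball1 top 0.58 [272.4 193.7] 49 [657.   9.  19.]
ball1 top 0.55 [276.2 221.7] 53 [567.  -6.  19.]
chip1 top 0.55 [426. 245.] 258 [ 505. -488.    9.]
ball1 side 0.61 [300.2 225.2] 92 [654.  14.  19.]
ball1 side 0.6 [305.2 236.8] 96 [655. -27.  19.]
ball1 side 0.28 [236.6 159.7] 2230 [546. 311.  19.]
```

```bash
cat > ov.py <<'E'
from h import *
def edges(img,name,p,c,k,off,col=(0,0,255)):
    for b in M[name]:
        h=cv2.convexHull((proj(c,T(p,b))).astype(np.float32))[:,0]
        cv2.polylines(img,[np.round((h-off+.5)*k*8).astype(np.int32)],True,col,1,cv2.LINE_AA,3)
def crop(im,x,y,w,h,k): return cv2.resize(im[y:y+h,x:x+w],None,fx=k,fy=k,interpolation=cv2.INTER_CUBIC)
E
python3 - <<'E'
from ov import *
P={"tray":[568.4,-10.1,-.149],"dish":[556.5,303.8,-.129],"mat":[549,-282,.065],"cradle":[516,-467,.09]}
t=cv2.imread("pics/top0.png"); s=cv2.imread("pics/side0.png")
a=crop(t,108,160,205,110,3.9); b=crop(t,335,195,115,65,3.9); c=crop(s,210,200,90,60,3.9)
for n in("tray","dish"): edges(a,n,P[n],"top",3.9,[108,160])
for n in("mat","cradle"): edges(b,n,P[n],"top",3.9,[335,195])
o=np.zeros((600,800,3),np.uint8); o[:429,:799]=a[:429,:799] 
o2=np.zeros((600,800,3),np.uint8); o2[:b.shape[0],:b.shape[1]]=b
e=crop(s,230,280,110,140,2.4);
for n in("mat","cradle"): edges(e,n,P[n],"side",2.4,[230,280])
o2[255:255+e.shape[0],:e.shape[1]]=e
f=crop(s,210,195,135,75,3.8); edges(f,"tray",P["tray"],"side",3.8,[210,195]); o2[300:300+f.shape[0],270:270+f.shape[1]]=f
cv2.imwrite("pics/a1.png",o); cv2.imwrite("pics/a2.png",o2)
E
```

```text
(no output)
```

View pics/a1.png

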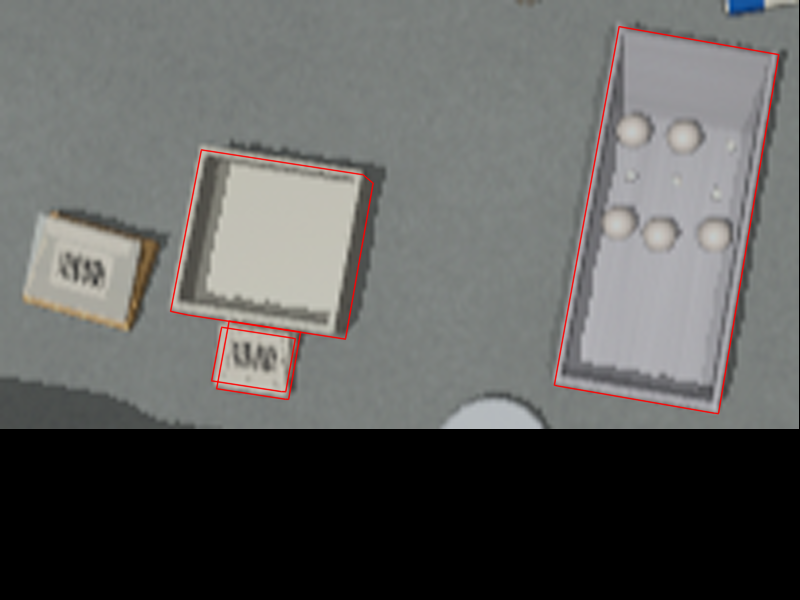

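View pics/a2.png

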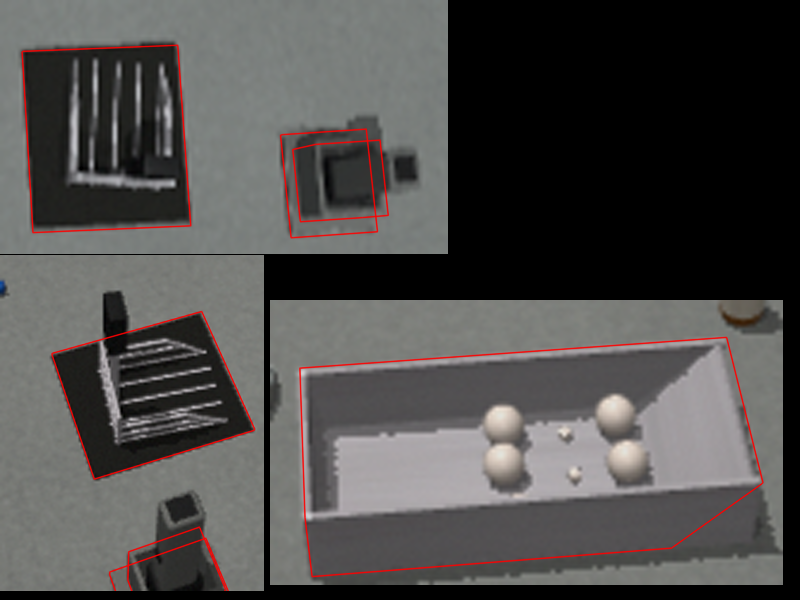

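Run:
```python
from ov import *
t=cv2.imread("pics/top0.png"); s=cv2.imread("pics/side0.png")
g=lambda im:(255*(im/255.)**.5).astype(np.uint8)
o=np.zeros((600,800,3),np.uint8)
def put(im,x,y,w,h,k,X,Y):
    a=crop(g(im),x,y,w,h,k)
    for i in range(0,w,10): cv2.putText(a,str(x+i),(int(i*k),8),0,.3,(0,255,255)); cv2.line(a,(int((i+.5)*k),9),(int((i+.5)*k),14),(0,255,255))
    for i in range(0,h,10): cv2.putText(a,str(y+i),(0,int((i+.5)*k)+3),0,.3,(0,255,0)); cv2.line(a,(20,int((i+.5)*k)),(26,int((i+.5)*k)),(0,255,0))
    o[Y:Y+a.shape[0],X:X+a.shape[1]]=a[:600-Y,:800-X]
put(t,336,198,56,60,7,0,0); put(t,400,215,50,40,8,400,0); put(s,245,285,95,85,4.5,400,325)
put(s,270,370,65,50,5,0,345)
cv2.imwrite("pics/a3.png",o)
```

```text
(no output)
```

View pics/a3.png

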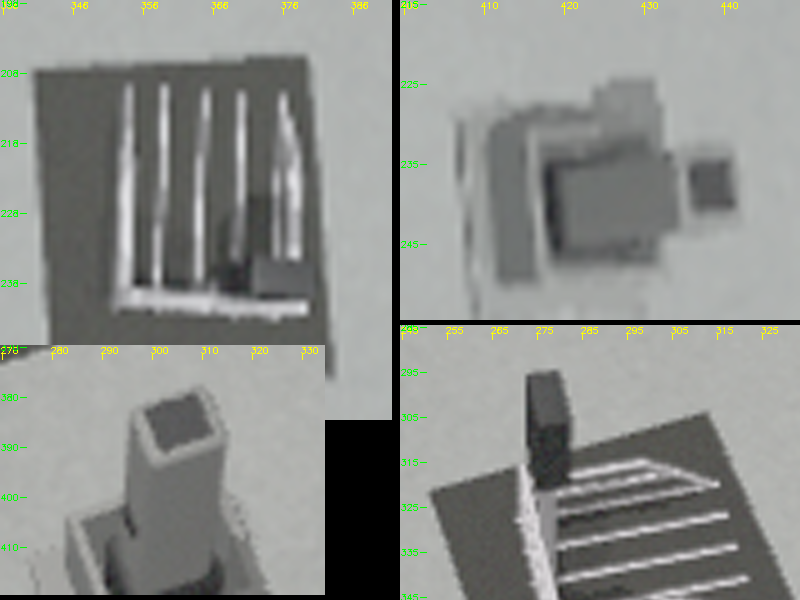

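Run:
```python
from ov import *
from scipy.optimize import least_squares as ls
np.set_printoptions(suppress=True,precision=1)
A=lambda X,Y:(108+X/3.9-.5,160+Y/3.9-.5)
tr=np.array([568.4,-10.1,-.149])
inv=lambda p,X:(Ro.from_euler('z',-p[2]).apply(np.array(X)-[p[0],p[1],0]))
for n,z,L in(("ball",19,[(633,130),(684,136),(619,222),(660,234),(714,235)]),("chip",9,[(731,146),(631,176),(677,181),(715,192)])):
    for q in L:
        X=ray("top",A(*q),z); print(n,X,"in tray",inv(tr,X),"side px",proj("side",X)[0])
def pick(obs,p0):  # obs: (cam,pix,modelpt)
    f=lambda p:np.concatenate([proj(c,T(p,[m]))[0]-px for c,px,m in obs])
    r=ls(f,p0,x_scale=[10,10,.1],loss="soft_l1"); return r.x,r.fun
obs=[("top",A(204,148),(65,65,50)),("top",A(363,175),(65,-65,50)),("top",A(345,334),(-65,-65,50)),("top",A(172,309),(-65,65,50)),
("top",A(214,386),(-114,28,16)),("top",A(290,398),(-114,-28,16))]
p,f=pick(obs,[556,304,-.13]); print("dish",p,p[2].round(3),f)
t7=lambda X,Y:(336+X/7-.5,198+Y/7-.5); s4=lambda X,Y:(245+(X-400)/4.5-.5,285+(Y-325)/4.5-.5)
obs=[("top",t7(120,303),(-12,40,51)),("top",t7(307,308),(-12,-40,51))]+[("top",t7(X,85),(90,y,4.5)) for X,y in((129,36),(164,18),(207,0),(241,-18),(283,-36))]
obs+=[("side",s4(*q),(90,y,4.5)) for q,y in(((718,484),36),((727,515),18),((737,547),0),((748,578),-18))]
p,f=pick(obs,[549,-282,.0]); print("scoop",p,p[2].round(3),f)
g=[[x,y,162.5] for x in(-14,2) for y in(-14,14)]
print("grip top corners top",(proj("top",T(p,g))-[335.5,197.5])*7,"side",(proj("side",T(p,g))-[244.5,284.5])*4.5+[400,325])
X,e=tri((438.5,237.6),(305.5,384.7)); print("reader top",X,e)
print("cradle",ray("top",(419.5,239.6),55))
print("card",ray("top",A(82,270),30), proj("side",ray("top",A(82,270),30)),[ray("top",A(*q),z) for q,z in(((45,212),42),((143,240),42),((128,318),17),((25,297),17))])
for n in("petri","marker","oil","mailer","reagent"):
    m=np.load(f"/tmp/{n}_top.npy"); ys,xs=np.nonzero(m); print(n,ray("top",(xs.mean(),ys.mean()),20),ray("top",(xs.min(),ys.min()),20),ray("top",(xs.max(),ys.max()),20))
```

```text
ball [659.2  16.9  19. ] in tray [85.8 40.2 19. ] side px [301.8 224. ]
ball [655.3 -25.1  19. ] in tray [88.2 -1.9 19. ] side px [305.  236.1]
ball [582.9  26.5  19. ] in tray [ 8.9 38.3 19. ] side px [272.5 226.8]
ball [573.9  -7.2  19. ] in tray [ 5.   3.7 19. ] side px [272.3 236.9]
ball [574.2 -51.3  19. ] in tray [ 11.8 -39.9  19. ] side px [276.8 249.9]
chip [649.6 -64.4   9. ] in tray [ 88.4 -41.7   9. ] side px [307.2 250.6]
chip [622.5  17.7   9. ] in tray [49.3 35.5  9. ] side px [288. 229.]
chip [619.3 -20.4   9. ] in tray [51.8 -2.6  9. ] side px [290.8 240. ]
chip [610.9 -51.9   9. ] in tray [ 48.2 -35.    9. ] side px [291.  249.8]
dish [556.  301.7  -0.1] -0.126 [-0.2  0.6  0.5 -0.1 -2.1  0.7  0.3  0.8  1.3 -1.1 -0.4 -1.5]
scoop [ 520.5 -287.8   -0. ] -0.05 [ 1.2 -0.1  0.1  1.1 -0.1  0.5  0.4  0.9 -0.2  1.3  0.4  1.7 -0.1  2.1
  0.9 -0.6  1.  -0.6  0.9 -0.7  0.6 -0.4]
grip top corners top [[315.9 301.9]
 [247.2 296.9]
 [317.6 262.6]
 [249.  257.5]] side [[539.6 422.5]
 [526.7 369.1]
 [576.1 416.2]
 [562.5 363.1]]
reader top [ 516.7 -466.9  162.1] 0.5906909714410347
cradle [ 518.4 -451.    55. ]
card [532.4 454.   30. ] [[223.1 128.9]] [array([577. , 482.1,  42. ]), array([556.6, 403.6,  42. ]), array([495.6, 419.2,  17. ]), array([510.6, 502.4,  17. ])]
petri [390.7 123.   20. ] [432.7 167.   20. ] [348.2  80.   20. ]
marker [ 385.4 -122.1   20. ] [ 438.7 -105.5   20. ] [ 334.3 -141.3   20. ]
oil [785.1 108.1  20. ] [800.1 120.2  20. ] [770.9  96.6  20. ]
mailer [783.9 -95.8  20. ] [808.4 -51.4  20. ] [ 757.8 -139.9   20. ]
reagent [ 778.3 -253.5   20. ] [ 816.6 -214.4   20. ] [ 742.3 -292.8   20. ]
```

```bash
cat > mv.py <<'E'
from h import *
from scipy.linalg import expm,logm
import sys
K=np.array([[0,1,0],[1,0,0],[0,0,-1.]])  # columns: tool axes in scoop axes
def now():
    s=readout.get_state(); q=s["ee_rot"]; T=np.eye(4); T[:3,:3]=Ro.from_quat([q[1],q[2],q[3],q[0]]).as_matrix(); T[:3,3]=s["position"]; return T,s
def yp(yaw,pitch=0,roll=0): # scoop attitude; pitch>0 nose up
    return Ro.from_euler("ZYX",[yaw,-pitch,roll]).as_matrix()
def tool(pos,yaw,pitch=0):
    T=np.eye(4); T[:3,:3]=yp(yaw,pitch)@K; T[:3,3]=pos; return T
G=np.eye(4); G[:3,:3]=K; G[:3,3]=[-6,0,113]      # TCP in scoop frame (nominal)
def scoop(x,y,z,yaw,pitch=0,ref=None,roll=0):    # scoop frame -> tool; ref: scoop point placed at x,y,z
    S=np.eye(4); S[:3,:3]=yp(yaw,pitch,roll); r=np.zeros(3) if ref is None else np.array(ref,float)
    S[:3,3]=np.array([x,y,z])-S[:3,:3]@r; return S@G
def rel(A,B,n):
    X=np.real(logm(np.linalg.inv(A)@B))
    r=expm(X/n); rv=Ro.from_matrix(r[:3,:3]).as_rotvec()
    return r[:3,3]/500, rv/(np.pi/4)
def plan(*targets,speed=60,turn=10):
    A,s=now()
    for B in targets:
        d,a=rel(A,B,1); L=np.linalg.norm(B[:3,3]-A[:3,3])
        n=max(1,int(np.ceil(max(L*1.05/speed,np.linalg.norm(a)*45/turn)/5)))*5
        d,a=rel(A,B,n); print(n//5,"x5 rows:",dict(zip(("dx","dy","dz","ax","ay","az"),np.round(np.r_[d,a],4).tolist())),"L",L.round(0)); A=B
def st():
    T,s=now(); S=T@np.linalg.inv(G); e=Ro.from_matrix(S[:3,:3]).as_euler("ZYX")
    print("t",round(s["t"],2),"tcp",T[:3,3].round(1),"scoopframe",S[:3,3].round(1),"yaw,-pitch,roll",e.round(3),"F",np.round(s["force"],1),"w",round(s["gripper_width"],1),round(s["finger_force"],1),"q",np.round(s["joint_pos"],2))
E
python3 - <<'E'
from mv import *
st()
plan(tool([514.5,-287.5,235],-.05),tool([514.5,-287.5,116],-.05))
E
```

```text
t 1.95 tcp [226.9 635.7 231.3] scoopframe [228.9 641.4 118.3] yaw,-pitch,roll [1.228 0.    0.   ] F [ 0.  -0.   0.3] w 85.3 0.0 q [-1.38  0.43  0.07  1.61 -0.03  1.11 -0.07]
4 x5 rows: {'dx': -0.0984, 'dy': -0.0325, 'dz': -0.0004, 'ax': -0.0, 'ay': -0.0, 'az': 0.0814} L 967.0
1 x5 rows: {'dx': 0.0, 'dy': 0.0, 'dz': 0.0476, 'ax': 0.0, 'ay': 0.0, 'az': 0.0} L 119.0
```

Request:
{"api": "apply_moves", "payload": {"moves": [{"dx": -0.0984, "dy": -0.0325, "dz": 0, "ax": 0, "ay": 0, "az": 0.0814, "hand": -1}, {"dx": -0.0984, "dy": -0.0325, "dz": 0, "ax": 0, "ay": 0, "az": 0.0814, "hand": -1}, {"dx": -0.0984, "dy": -0.0325, "dz": 0, "ax": 0, "ay": 0, "az": 0.0814, "hand": -1}, {"dx": -0.0984, "dy": -0.0325, "dz": 0, "ax": 0, "ay": 0, "az": 0.0814, "hand": -1}, {"dx": -0.0984, "dy": -0.0325, "dz": 0, "ax": 0, "ay": 0, "az": 0.0814, "hand": -1}], "force": 60}}

```text
t: 2.58
position: [409.6, 451.1, 231.4]
ee_rot: [0.0, 0.326, 0.945, 0.0]
force: [0.8, 0.8, 0.0]
gripper_width: 85.5
finger_force: 0.0
```

Request:
{"api": "apply_moves", "payload": {"moves": [{"dx": -0.0984, "dy": -0.0325, "dz": 0, "ax": 0, "ay": 0, "az": 0.0814, "hand": -1}, {"dx": -0.0984, "dy": -0.0325, "dz": 0, "ax": 0, "ay": 0, "az": 0.0814, "hand": -1}, {"dx": -0.0984, "dy": -0.0325, "dz": 0, "ax": 0, "ay": 0, "az": 0.0814, "hand": -1}, {"dx": -0.0984, "dy": -0.0325, "dz": 0, "ax": 0, "ay": 0, "az": 0.0814, "hand": -1}, {"dx": -0.0984, "dy": -0.0325, "dz": 0, "ax": 0, "ay": 0, "az": 0.0814, "hand": -1}]}}

```text
t: 3.2
position: [524.0, 219.8, 231.5]
ee_rot: [0.0, 0.473, 0.881, 0.0]
force: [0.0, 0.6, 0.5]
gripper_width: 85.6
finger_force: 0.0
```

Request:
{"api": "apply_moves", "payload": {"moves": [{"dx": -0.0984, "dy": -0.0325, "dz": 0, "ax": 0, "ay": 0, "az": 0.0814, "hand": -1}, {"dx": -0.0984, "dy": -0.0325, "dz": 0, "ax": 0, "ay": 0, "az": 0.0814, "hand": -1}, {"dx": -0.0984, "dy": -0.0325, "dz": 0, "ax": 0, "ay": 0, "az": 0.0814, "hand": -1}, {"dx": -0.0984, "dy": -0.0325, "dz": 0, "ax": 0, "ay": 0, "az": 0.0814, "hand": -1}, {"dx": -0.0984, "dy": -0.0325, "dz": 0, "ax": 0, "ay": 0, "az": 0.0814, "hand": -1}]}}

```text
t: 3.82
position: [560.0, -35.7, 231.5]
ee_rot: [0.0, 0.607, 0.795, 0.0]
force: [1.3, 0.1, 0.5]
gripper_width: 85.6
finger_force: 0.0
```

Request:
{"api": "apply_moves", "payload": {"moves": [{"dx": -0.0984, "dy": -0.0325, "dz": 0, "ax": 0, "ay": 0, "az": 0.0814, "hand": -1}, {"dx": -0.0984, "dy": -0.0325, "dz": 0, "ax": 0, "ay": 0, "az": 0.0814, "hand": -1}, {"dx": -0.0984, "dy": -0.0325, "dz": 0, "ax": 0, "ay": 0, "az": 0.0814, "hand": -1}, {"dx": -0.0984, "dy": -0.0325, "dz": 0, "ax": 0, "ay": 0, "az": 0.0814, "hand": -1}, {"dx": -0.0984, "dy": -0.0325, "dz": 0, "ax": 0, "ay": 0, "az": 0.0814, "hand": -1}]}}

```text
t: 4.45
position: [513.9, -289.4, 231.5]
ee_rot: [0.0, 0.725, 0.688, 0.0]
force: [1.3, -0.3, -0.5]
gripper_width: 85.2
finger_force: 0.0
```

Run:
```python
from mv import *
st()
plan(tool([514.5,-287.5,116],-.05),speed=30)
```

```text
t 4.45 tcp [ 513.9 -289.4  231.5] scoopframe [ 519.9 -289.8  118.5] yaw,-pitch,roll [-0.052 -0.    -0.   ] F [ 1.3 -0.3 -0.5] w 85.2 0.0 q [-0.15  0.34  0.71  1.83 -0.25  1.06  0.6 ]
1 x5 rows: {'dx': 0.0008, 'dy': 0.0002, 'dz': 0.0462, 'ax': 0.0001, 'ay': 0.0, 'az': -0.0006} L 116.0
```

Request:
{"api": "apply_moves", "payload": {"moves": [{"dx": 0.004, "dz": 0.0462, "hand": -1}, {"dz": 0.0462, "hand": -1}, {"dz": 0.0462, "hand": -1}, {"dz": 0.0462, "hand": -1}, {"dz": 0.0462, "hand": -1}]}}

```text
schema error: expected keys dx, dy, dz, ax, ay, az, hand
```

Request:
{"api": "apply_moves", "payload": {"moves": [{"hand": -1}, {"hand": 1}, {"hand": 1}, {"hand": 1}, {"hand": 1}], "force": 70}}

```text
schema error: expected keys dx, dy, dz, ax, ay, az, hand
```

Request:
{"api": "apply_moves", "payload": {"moves": [{"hand": 1}, {"hand": 1}, {"hand": 1}, {"hand": 1}, {"hand": 1}]}}

```text
schema error: expected keys dx, dy, dz, ax, ay, az, hand
```

Run:
```python
from ov import *
from mv import st
st()
t=vision.grab_frame("top"); s=vision.grab_frame("side")
o=np.zeros((450,800,3),np.uint8)
a=crop(t,330,190,80,80,5); b=crop(s,235,270,100,100,4)
o[:400,:400]=a;o[:400,400:800]=b
cv2.imwrite("pics/b1.png",o)
```

```text
t 4.45 tcp [ 513.9 -289.4  231.5] scoopframe [ 519.9 -289.8  118.5] yaw,-pitch,roll [-0.052 -0.    -0.   ] F [ 1.3 -0.3 -0.5] w 85.2 0.0 q [-0.15  0.34  0.71  1.83 -0.25  1.06  0.6 ]
```

View pics/b1.png

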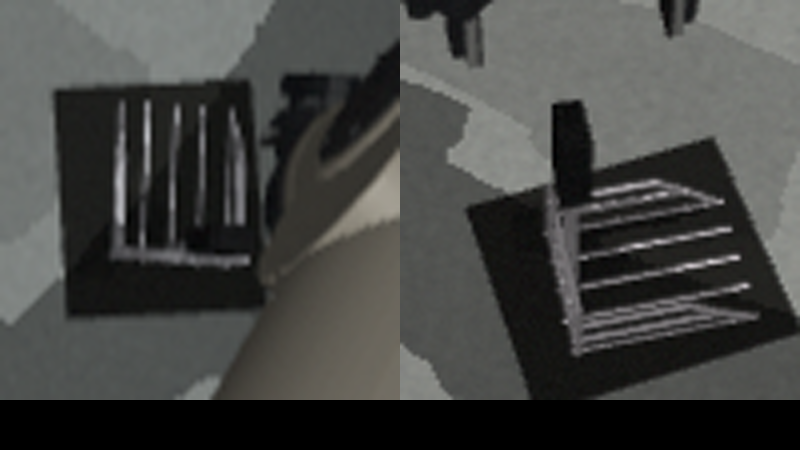

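Request:
{"api": "apply_moves", "payload": {"moves": [{"dx": 0.004, "dy": 0, "dz": 0.0462, "ax": 0, "ay": 0, "az": 0, "hand": -1}, {"dx": 0, "dy": 0, "dz": 0.0462, "ax": 0, "ay": 0, "az": 0, "hand": -1}, {"dx": 0, "dy": 0, "dz": 0.0462, "ax": 0, "ay": 0, "az": 0, "hand": -1}, {"dx": 0, "dy": 0, "dz": 0.0462, "ax": 0, "ay": 0, "az": 0, "hand": -1}, {"dx": 0, "dy": 0, "dz": 0.0462, "ax": 0, "ay": 0, "az": 0, "hand": -1}]}}

```text
t: 5.18
position: [514.5, -285.6, 115.1]
ee_rot: [0.0, 0.725, 0.689, 0.0]
force: [0.2, 0.1, 0.2]
gripper_width: 85.2
finger_force: 0.0
```

Request:
{"api": "apply_moves", "payload": {"moves": [{"dx": 0, "dy": 0, "dz": 0, "ax": 0, "ay": 0, "az": 0, "hand": -1}, {"dx": 0, "dy": 0, "dz": 0, "ax": 0, "ay": 0, "az": 0, "hand": 1}, {"dx": 0, "dy": 0, "dz": 0, "ax": 0, "ay": 0, "az": 0, "hand": 1}, {"dx": 0, "dy": 0, "dz": 0, "ax": 0, "ay": 0, "az": 0, "hand": 1}, {"dx": 0, "dy": 0, "dz": 0, "ax": 0, "ay": 0, "az": 0, "hand": 1}], "force": 70}}

```text
t: 5.8
position: [514.4, -285.9, 116.1]
ee_rot: [0.0, 0.725, 0.689, 0.0]
force: [-0.2, 0.7, 0.5]
gripper_width: 15.2
finger_force: 68.6
```

Request:
{"api": "apply_moves", "payload": {"moves": [{"dx": 0, "dy": 0, "dz": 0, "ax": 0, "ay": 0, "az": 0, "hand": 1}, {"dx": 0, "dy": 0, "dz": 0, "ax": 0, "ay": 0, "az": 0, "hand": 1}, {"dx": 0, "dy": 0, "dz": 0, "ax": 0, "ay": 0, "az": 0, "hand": 1}, {"dx": 0, "dy": 0, "dz": 0, "ax": 0, "ay": 0, "az": 0, "hand": 1}, {"dx": 0, "dy": 0, "dz": 0, "ax": 0, "ay": 0, "az": 0, "hand": 1}]}}

```text
t: 6.42
position: [514.3, -286.0, 116.0]
ee_rot: [-0.0, 0.725, 0.689, 0.0]
force: [-3.0, 0.9, 6.0]
gripper_width: 15.6
finger_force: 69.6
```

Run:
```python
from mv import *
st()
tr=[568.4,-10.1,-.149]
a=scoop(*T(tr,[[-108,-18,160]])[0],-.149)
A,_=now(); U=A.copy(); U[2,3]+=140
plan(U,a,speed=50)
np.save("/tmp/grasp.npy",A)
```

```text
t 6.42 tcp [ 514.3 -286.   116. ] scoopframe [ 520.3 -286.3    3. ] yaw,-pitch,roll [-0.051 -0.     0.   ] F [-3.   0.9  6. ] w 15.6 69.6 q [-0.08  0.48  0.62  1.93 -0.37  0.84  0.69]
1 x5 rows: {'dx': 0.0, 'dy': 0.0, 'dz': -0.056, 'ax': 0.0, 'ay': 0.0, 'az': 0.0} L 140.0
2 x5 rows: {'dx': 0.0536, 'dy': -0.0174, 'dz': -0.0034, 'ax': 0.0, 'ay': -0.0, 'az': 0.0125} L 282.0
```

Request:
{"api": "apply_moves", "payload": {"moves": [{"dx": 0, "dy": 0, "dz": -0.056, "ax": 0, "ay": 0, "az": 0, "hand": 1}, {"dx": 0, "dy": 0, "dz": -0.056, "ax": 0, "ay": 0, "az": 0, "hand": 1}, {"dx": 0, "dy": 0, "dz": -0.056, "ax": 0, "ay": 0, "az": 0, "hand": 1}, {"dx": 0, "dy": 0, "dz": -0.056, "ax": 0, "ay": 0, "az": 0, "hand": 1}, {"dx": 0, "dy": 0, "dz": -0.056, "ax": 0, "ay": 0, "az": 0, "hand": 1}]}}

```text
t: 7.05
position: [514.1, -285.8, 256.5]
ee_rot: [-0.0, 0.725, 0.689, -0.0]
force: [0.9, -0.2, -2.7]
gripper_width: 15.1
finger_force: 68.7
```

Request:
{"api": "apply_moves", "payload": {"moves": [{"dx": 0.0536, "dy": -0.0174, "dz": -0.0034, "ax": 0, "ay": 0, "az": 0.0125, "hand": 1}, {"dx": 0.0536, "dy": -0.0174, "dz": -0.0034, "ax": 0, "ay": 0, "az": 0.0125, "hand": 1}, {"dx": 0.0536, "dy": -0.0174, "dz": -0.0034, "ax": 0, "ay": 0, "az": 0.0125, "hand": 1}, {"dx": 0.0536, "dy": -0.0174, "dz": -0.0034, "ax": 0, "ay": 0, "az": 0.0125, "hand": 1}, {"dx": 0.0536, "dy": -0.0174, "dz": -0.0034, "ax": 0, "ay": 0, "az": 0.0125, "hand": 1}]}}

```text
t: 7.68
position: [479.9, -148.3, 264.2]
ee_rot: [-0.0, 0.742, 0.671, -0.0]
force: [-0.3, -0.2, -1.6]
gripper_width: 15.1
finger_force: 68.7
```

Request:
{"api": "apply_moves", "payload": {"moves": [{"dx": 0.0536, "dy": -0.0174, "dz": -0.0034, "ax": 0, "ay": 0, "az": 0.0125, "hand": 1}, {"dx": 0.0536, "dy": -0.0174, "dz": -0.0034, "ax": 0, "ay": 0, "az": 0.0125, "hand": 1}, {"dx": 0.0536, "dy": -0.0174, "dz": -0.0034, "ax": 0, "ay": 0, "az": 0.0125, "hand": 1}, {"dx": 0.0536, "dy": -0.0174, "dz": -0.0034, "ax": 0, "ay": 0, "az": 0.0125, "hand": 1}, {"dx": 0.0536, "dy": -0.0174, "dz": -0.0034, "ax": 0, "ay": 0, "az": 0.0125, "hand": 1}]}}

```text
t: 8.3
position: [452.7, -10.2, 272.8]
ee_rot: [-0.0, 0.758, 0.652, 0.0]
force: [0.7, -0.1, -1.2]
gripper_width: 14.9
finger_force: 68.7
```

```bash
cat > sm.py <<'E'
from ov import *
from mv import *
def model(img,c,k,off,S):   # wire model of the scoop
    R=lambda P:np.round((proj(c,(np.array(P,float)@S[:3,:3].T+S[:3,3]))-off+.5)*k*8).astype(np.int32)
    for y in(-36,-18,0,18,36): cv2.polylines(img,[R([[-12,y,1.5],[90,y,1.5]])],False,(0,0,255),1,cv2.LINE_AA,3)
    cv2.polylines(img,[R([[-12,-38.5,48],[-12,38.5,48],[-12,38.5,1.5],[-12,-38.5,1.5],[-12,-38.5,48]])],False,(255,0,0),1,cv2.LINE_AA,3)
    cv2.polylines(img,[R([[-14,-14,159.5],[-14,14,159.5],[2,14,159.5],[2,-14,159.5]])],True,(0,255,0),1,cv2.LINE_AA,3)
def look(fn,specs,draw=True):
    s=None; W=[]; A,_=now(); S=A@np.linalg.inv(G)
    fr={c:vision.grab_frame(c) for c in {q[0] for q in specs}}
    for c,x,y,w,h,k in specs:
        a=crop(fr[c],x,y,w,h,k)
        if draw: model(a,c,k,[x,y],S)
        W.append(a)
    H=max(a.shape[0] for a in W); o=np.hstack([cv2.copyMakeBorder(a,0,H-a.shape[0],0,0,0) for a in W]); print(o.shape)
    cv2.imwrite(fn,o); return fr
E
python3 - <<'E'
from sm import *
st(); look("pics/c1.png",[("top",235,155,85,120,4.5),("side",195,150,150,125,2.7)])
tr=[568.4,-10.1,-.149]
P=lambda z:scoop(*T(tr,[[-108,-18,z]])[0],-.149)
plan(P(60),P(12),speed=40)
E
```

```text
t 8.3 tcp [452.7 -10.2 272.8] scoopframe [458.6 -11.  159.8] yaw,-pitch,roll [-0.149  0.     0.   ] F [ 0.7 -0.1 -1.2] w 14.9 68.7 q [-0.67 -0.01  0.55  2.06  0.01  1.1  -0.27]
(540, 787, 3)
1 x5 rows: {'dx': -0.001, 'dy': 0.0003, 'dz': 0.0399, 'ax': -0.0001, 'ay': -0.0002, 'az': 0.0008} L 100.0
1 x5 rows: {'dx': -0.0, 'dy': -0.0, 'dz': 0.0192, 'ax': 0.0, 'ay': 0.0, 'az': 0.0} L 48.0
```

View pics/c1.png

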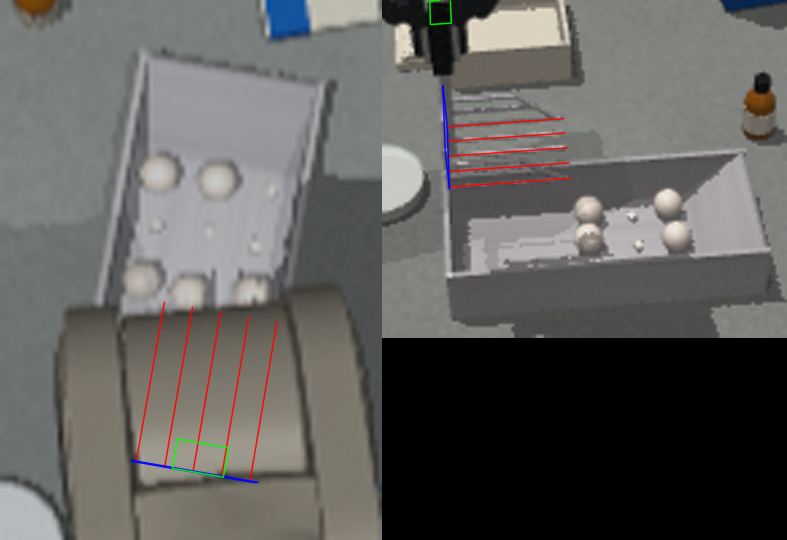

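Run:
```python
from mv import *
tr=[568.4,-10.1,-.149]
P=lambda x,z,p=0:scoop(*T(tr,[[x,-16,z]])[0],-.149,p)
plan(P(-106,60),P(-106,7),P(6,6.5),speed=40)
```

```text
1 x5 rows: {'dx': -0.0002, 'dy': 0.0011, 'dz': 0.0399, 'ax': -0.0001, 'ay': -0.0002, 'az': 0.0008} L 100.0
1 x5 rows: {'dx': -0.0, 'dy': 0.0, 'dz': 0.0212, 'ax': 0.0, 'ay': 0.0, 'az': 0.0} L 53.0
1 x5 rows: {'dx': 0.0, 'dy': 0.0448, 'dz': 0.0002, 'ax': 0.0, 'ay': 0.0, 'az': 0.0} L 112.0
```

Request:
{"api": "apply_moves", "payload": {"moves": [{"dx": 0, "dy": 0.0011, "dz": 0.0399, "ax": 0, "ay": 0, "az": 0.0008, "hand": 1}, {"dx": 0, "dy": 0.0011, "dz": 0.0399, "ax": 0, "ay": 0, "az": 0.0008, "hand": 1}, {"dx": 0, "dy": 0.0011, "dz": 0.0399, "ax": 0, "ay": 0, "az": 0.0008, "hand": 1}, {"dx": 0, "dy": 0.0011, "dz": 0.0399, "ax": 0, "ay": 0, "az": 0.0008, "hand": 1}, {"dx": 0, "dy": 0.0011, "dz": 0.0399, "ax": 0, "ay": 0, "az": 0.0008, "hand": 1}]}}

```text
t: 9.02
position: [455.8, -12.0, 172.3]
ee_rot: [0.0, 0.759, 0.651, -0.0]
force: [0.9, 0.3, -1.5]
gripper_width: 15.2
finger_force: 68.8
```

Request:
{"api": "apply_moves", "payload": {"moves": [{"dx": 0, "dy": 0, "dz": 0.0212, "ax": 0, "ay": 0, "az": 0, "hand": 1}, {"dx": 0, "dy": 0, "dz": 0.0212, "ax": 0, "ay": 0, "az": 0, "hand": 1}, {"dx": 0, "dy": 0, "dz": 0.0212, "ax": 0, "ay": 0, "az": 0, "hand": 1}, {"dx": 0, "dy": 0, "dz": 0.0212, "ax": 0, "ay": 0, "az": 0, "hand": 1}, {"dx": 0, "dy": 0, "dz": 0.0212, "ax": 0, "ay": 0, "az": 0, "hand": 1}]}}

```text
t: 9.65
position: [455.9, -11.4, 119.5]
ee_rot: [0.0, 0.759, 0.651, 0.0]
force: [0.1, 1.0, -1.5]
gripper_width: 15.1
finger_force: 68.8
```

Run:
```python
from sm import *
st(); look("pics/c2.png",[("side",205,170,140,95,5.6)],draw=True)
```

```text
t 9.65 tcp [455.9 -11.4 119.5] scoopframe [461.8 -12.3   6.5] yaw,-pitch,roll [-0.152 -0.     0.   ] F [ 0.1  1.  -1.5] w 15.1 68.8 q [-0.59  0.24  0.54  2.21 -0.19  0.73 -0.07]
(532, 784, 3)
```

View pics/c2.png

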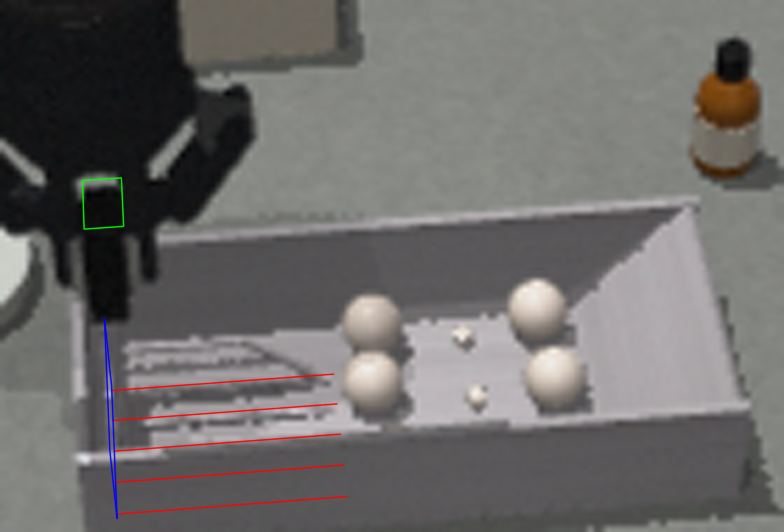

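Request:
{"api": "apply_moves", "payload": {"moves": [{"dx": 0, "dy": 0.022, "dz": 0.0004, "ax": 0, "ay": 0, "az": -0.001, "hand": 1}, {"dx": 0, "dy": 0.022, "dz": 0.0004, "ax": 0, "ay": 0, "az": -0.001, "hand": 1}, {"dx": 0, "dy": 0.022, "dz": 0, "ax": 0, "ay": 0, "az": -0.001, "hand": 1}, {"dx": 0, "dy": 0.022, "dz": 0, "ax": 0, "ay": 0, "az": -0.001, "hand": 1}, {"dx": 0, "dy": 0.022, "dz": 0, "ax": 0, "ay": 0, "az": 0, "hand": 1}]}}

```text
t: 10.32
position: [510.9, -19.8, 119.6]
ee_rot: [-0.0, 0.758, 0.653, -0.0]
force: [-0.7, 1.4, -2.0]
gripper_width: 15.4
finger_force: 68.7
```

Request:
{"api": "apply_moves", "payload": {"moves": [{"dx": 0, "dy": 0.022, "dz": 0, "ax": 0, "ay": 0, "az": 0, "hand": 1}, {"dx": 0, "dy": 0.022, "dz": 0, "ax": 0, "ay": 0, "az": 0, "hand": 1}, {"dx": 0, "dy": 0.022, "dz": 0, "ax": 0, "ay": 0, "az": 0, "hand": 1}, {"dx": 0, "dy": 0.022, "dz": 0, "ax": 0, "ay": 0, "az": 0, "hand": 1}, {"dx": 0, "dy": 0.022, "dz": 0, "ax": 0, "ay": 0, "az": 0, "hand": 1}]}}

```text
t: 10.95
position: [565.0, -27.8, 119.5]
ee_rot: [-0.0, 0.758, 0.653, -0.0]
force: [-1.8, 1.3, -2.6]
gripper_width: 15.1
finger_force: 68.5
```

Run:
```python
from sm import *
st(); look("pics/c3.png",[("side",205,170,140,95,4),("top",255,155,60,95,3.9)],draw=True)
A,_=now(); S=A@np.linalg.inv(G); tr=[568.4,-10.1,-.149]
print(Ro.from_euler('z',.149).apply(S[:3,3]-[tr[0],tr[1],0]))
```

```text
t 10.95 tcp [565.  -27.8 119.5] scoopframe [570.9 -28.7   6.5] yaw,-pitch,roll [-0.149  0.001 -0.   ] F [-1.8  1.3 -2.6] w 15.1 68.5 q [-0.47  0.42  0.51  1.98 -0.28  0.82  0.05]
(380, 794, 3)
[  6.17536474 -18.19358602   6.63011197]
```

View pics/c3.png

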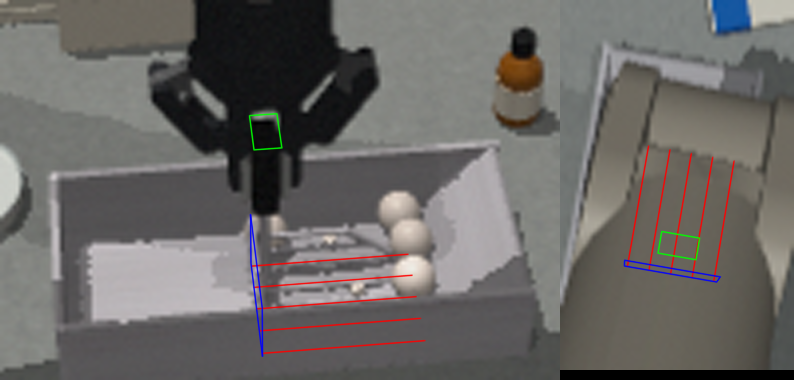

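Run:
```python
from mv import *
tr=[568.4,-10.1,-.149]
for c in((413,275),(410,238),(398,210),(270,222)): print(Ro.from_euler('z',.149).apply(ray("side",(204.5+c[0]/4,169.5+c[1]/4),19)-[tr[0],tr[1],0]).round(0))
P=lambda x,z,p=0,y=-17.5:scoop(*T(tr,[[x,y,z]])[0],-.149,p,ref=(90,0,0))
plan(P(101.5,6.5),P(127,41,.36),P(122,120,.40),speed=25,turn=5)
```

```text
[ 94. -10.  19.]
[97. 22. 19.]
[93. 47. 19.]
[ 8. 45. 19.]
1 x5 rows: {'dx': 0.0003, 'dy': 0.0022, 'dz': 0.0001, 'ax': 0.0002, 'ay': 0.0001, 'az': 0.0} L 5.0
1 x5 rows: {'dx': -0.0, 'dy': -0.0036, 'dz': 0.0021, 'ax': -0.0917, 'ay': 0.0, 'az': 0.0} L 10.0
1 x5 rows: {'dx': -0.0, 'dy': 0.0079, 'dz': -0.0286, 'ax': -0.0102, 'ay': -0.0, 'az': 0.0} L 74.0
```

Request:
{"api": "apply_moves", "payload": {"moves": [{"dx": 0, "dy": 0.0022, "dz": 0, "ax": 0, "ay": 0, "az": 0, "hand": 1}, {"dx": 0, "dy": 0.0022, "dz": 0, "ax": 0, "ay": 0, "az": 0, "hand": 1}, {"dx": 0, "dy": 0.0022, "dz": 0, "ax": 0, "ay": 0, "az": 0, "hand": 1}, {"dx": 0, "dy": 0.0022, "dz": 0, "ax": 0, "ay": 0, "az": 0, "hand": 1}, {"dx": 0, "dy": 0.0022, "dz": 0, "ax": 0, "ay": 0, "az": 0, "hand": 1}]}}

```text
t: 11.68
position: [570.0, -28.6, 119.7]
ee_rot: [-0.0, 0.758, 0.653, -0.0]
force: [-1.7, 1.6, -3.8]
gripper_width: 15.5
finger_force: 68.5
```

Request:
{"api": "apply_moves", "payload": {"moves": [{"dx": 0, "dy": -0.0036, "dz": 0.0021, "ax": -0.0917, "ay": 0, "az": 0, "hand": 1}, {"dx": 0, "dy": -0.0036, "dz": 0.0021, "ax": -0.0917, "ay": 0, "az": 0, "hand": 1}, {"dx": 0, "dy": -0.0036, "dz": 0.0021, "ax": -0.0917, "ay": 0, "az": 0, "hand": 1}, {"dx": 0, "dy": -0.0036, "dz": 0.0021, "ax": -0.0917, "ay": 0, "az": 0, "hand": 1}, {"dx": 0, "dy": -0.0036, "dz": 0.0021, "ax": -0.0917, "ay": 0, "az": 0, "hand": 1}]}}

```text
t: 12.3
position: [562.3, -27.4, 113.6]
ee_rot: [0.137, 0.745, 0.642, 0.118]
force: [0.7, 0.1, -1.9]
gripper_width: 15.2
finger_force: 69.0
```

Request:
{"api": "apply_moves", "payload": {"moves": [{"dx": 0, "dy": 0.0079, "dz": -0.0286, "ax": -0.01, "ay": 0, "az": 0, "hand": 1}, {"dx": 0, "dy": 0.0079, "dz": -0.0286, "ax": -0.01, "ay": 0, "az": 0, "hand": 1}, {"dx": 0, "dy": 0.0079, "dz": -0.0286, "ax": -0.01, "ay": 0, "az": 0, "hand": 1}, {"dx": 0, "dy": 0.0079, "dz": -0.0286, "ax": -0.01, "ay": 0, "az": 0, "hand": 1}, {"dx": 0, "dy": 0.0079, "dz": -0.0286, "ax": -0.01, "ay": 0, "az": 0, "hand": 1}]}}

```text
t: 12.92
position: [554.4, -26.6, 187.7]
ee_rot: [0.151, 0.743, 0.639, 0.13]
force: [-0.6, -0.3, -2.5]
gripper_width: 15.1
finger_force: 69.2
```

Run:
```python
from sm import *
st(); look("pics/c4.png",[("side",205,130,140,135,4),("top",255,155,60,95,3.9)],draw=False)
```

```text
t 12.93 tcp [554.4 -26.6 187.7] scoopframe [603.4 -34.   85.9] yaw,-pitch,roll [-0.149 -0.4    0.   ] F [-0.6 -0.3 -2.5] w 15.1 69.2 q [-0.85  0.11  0.77  2.25  0.04  0.43 -0.28]
(540, 794, 3)
```

View pics/c4.png

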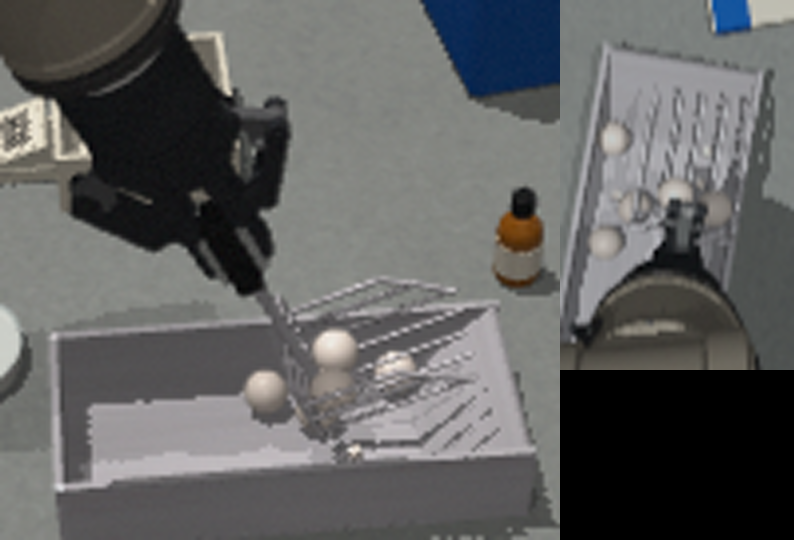

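Run:
```python
from mv import *
A,_=now(); S=A@np.linalg.inv(G)
for b in((4,23,15),(4,9,14),(4,0,14),(4,-9,14),(4,-23,15)):
    X=S[:3,:3]@b+S[:3,3]; t=(proj("top",X)[0]-[254.5,154.5])*3.9+[560,0]; s=(proj("side",X)[0]-[204.5,129.5])*4
    print(b,X.round(0),t.round(0),s.round(0))
for n,pts in(("top",((637,205),(677,192),(715,208))),):
    for p in pts: print(ray(n,(254.5+(p[0]-560)/3.9,154.5+p[1]/3.9),19))
```

```text
(4, 23, 15) [605. -10. 102.] [654. 202.] [323. 334.]
(4, 9, 14) [604. -24. 101.] [672. 204.] [326. 352.]
(4, 0, 14) [602. -33. 101.] [683. 206.] [328. 363.]
(4, -9, 14) [601. -42. 101.] [695. 208.] [330. 374.]
(4, -23, 15) [599. -56. 102.] [713. 212.] [332. 390.]
[613.60380948   1.65152334  19.        ]
[625.1852794  -30.86064597  19.        ]
[612.75285718 -62.26692879  19.        ]
```

```bash
cat >> mv.py <<'E'
TR=[568.4,-10.1,-.149]
def blobs(c,poly,thr,amin=2,amax=400):
    g=cv2.cvtColor(vision.grab_frame(c) if isinstance(c,str) else c[1],cv2.COLOR_BGR2GRAY)
    m=np.zeros(g.shape,np.uint8); cv2.fillConvexPoly(m,np.round(poly).astype(np.int32),1)
    n,l,s,ce=cv2.connectedComponentsWithStats(((g>thr)&(m>0)).astype(np.uint8))
    return [(ce[i].round(1),int(s[i,4])) for i in range(1,n) if amin<=s[i,4]<=amax]
def dishfit(cams=("top","side"),p0=(556,302,-.126)):
    o={}
    for c in cams:
        vision.grab_frame(c); d=see("dish",c)
        if d: o[c]=d[0]["pixels"].astype(float)
    return fit("dish",o,p0)
E
python3 - <<'E'
from mv import *
im=cv2.imread("pics/top0.png"); g=cv2.cvtColor(im,cv2.COLOR_BGR2GRAY)
fl=proj("top",T(TR,[[-118,-56,5],[-118,56,5],[100,56,5],[130,56,35],[130,-56,35],[100,-56,5]]))
m=np.zeros(g.shape,np.uint8); cv2.fillConvexPoly(m,cv2.convexHull(np.round(fl).astype(np.int32)),1)
print(np.percentile(g[m>0],[5,50,80,90,95,99,100]))
for t in(185,195,205): print(t,blobs(("x",im),cv2.convexHull(fl.astype(np.float32))[:,0],t,1))
print(dishfit())
D=[556,301.7,-.126]
P=lambda x,z,p:scoop(*T(D,[[x,0,z]])[0],-.13,p,ref=(90,0,0))
plan(P(5,160,.35),P(5,75,.15),P(5,70,0),P(5,45,-.4),P(5,35,-.8),speed=50,turn=8)
E
```

```text
[110. 169. 174. 175. 177. 193. 199.]
185 [(array([269.5, 193.3]), 14), (array([282.5, 194.7]), 14), (array([295., 197.]), 1), (array([269., 204.]), 1), (array([281., 206.]), 1), (array([291., 209.]), 1), (array([265.5, 217. ]), 16), (array([276.5, 220. ]), 16), (array([290.5, 220.3]), 14)]
195 [(array([269.5, 193.5]), 4), (array([282.5, 195. ]), 2), (array([291., 209.]), 1), (array([265.7, 217.3]), 3), (array([276.3, 220.3]), 3), (array([290.5, 220.5]), 4)]
205 []
(array([ 5.56554587e+02,  3.03650940e+02, -1.23558371e-01]), np.float64(0.604632531324087))
2 x5 rows: {'dx': 0.0648, 'dy': -0.0278, 'dz': -0.0211, 'ax': 0.0062, 'ay': 0.0009, 'az': -0.0022} L 368.0
1 x5 rows: {'dx': -0.0, 'dy': 0.0001, 'dz': 0.0253, 'ax': 0.0509, 'ay': 0.0, 'az': -0.0} L 63.0
1 x5 rows: {'dx': 0.0, 'dy': 0.0067, 'dz': -0.0037, 'ax': 0.0382, 'ay': 0.0, 'az': 0.0} L 19.0
1 x5 rows: {'dx': 0.0, 'dy': 0.0203, 'dz': -0.0047, 'ax': 0.1019, 'ay': 0.0, 'az': 0.0} L 52.0
1 x5 rows: {'dx': 0.0, 'dy': 0.0208, 'dz': -0.0112, 'ax': 0.1019, 'ay': 0.0, 'az': 0.0} L 59.0
```

Request:
{"api": "apply_moves", "payload": {"moves": [{"dx": 0.02, "dy": -0.0085, "dz": -0.0141, "ax": 0.0041, "ay": 0.0006, "az": -0.0015, "hand": 1}, {"dx": 0.0432, "dy": -0.0185, "dz": -0.0141, "ax": 0.0041, "ay": 0.0006, "az": -0.0015, "hand": 1}, {"dx": 0.0432, "dy": -0.0185, "dz": -0.0141, "ax": 0.0041, "ay": 0.0006, "az": -0.0015, "hand": 1}, {"dx": 0.0432, "dy": -0.0185, "dz": -0.0141, "ax": 0.0041, "ay": 0.0006, "az": -0.0015, "hand": 1}, {"dx": 0.0432, "dy": -0.0185, "dz": -0.0141, "ax": 0.0041, "ay": 0.0006, "az": -0.0015, "hand": 1}]}}

```text
t: 13.85
position: [516.8, 77.1, 203.4]
ee_rot: [0.144, 0.742, 0.643, 0.124]
force: [0.5, 0.6, -3.5]
gripper_width: 15.0
finger_force: 69.2
```

Request:
{"api": "apply_moves", "payload": {"moves": [{"dx": 0.0432, "dy": -0.0185, "dz": -0.0141, "ax": 0.0041, "ay": 0.0006, "az": -0.0015, "hand": 1}, {"dx": 0.0432, "dy": -0.0185, "dz": -0.0141, "ax": 0.0041, "ay": 0.0006, "az": -0.0015, "hand": 1}, {"dx": 0.0432, "dy": -0.0185, "dz": -0.0141, "ax": 0.0041, "ay": 0.0006, "az": -0.0015, "hand": 1}, {"dx": 0.0432, "dy": -0.0185, "dz": -0.0141, "ax": 0.0041, "ay": 0.0006, "az": -0.0015, "hand": 1}, {"dx": 0.0432, "dy": -0.0185, "dz": -0.0141, "ax": 0.0041, "ay": 0.0006, "az": -0.0015, "hand": 1}]}}

```text
t: 14.48
position: [476.4, 191.9, 219.0]
ee_rot: [0.137, 0.741, 0.646, 0.119]
force: [-0.2, 0.3, -2.2]
gripper_width: 15.4
finger_force: 69.2
```

Request:
{"api": "apply_moves", "payload": {"moves": [{"dx": 0.0432, "dy": -0.0185, "dz": -0.0141, "ax": 0.0041, "ay": 0.0006, "az": -0.0015, "hand": 1}, {"dx": 0.0432, "dy": -0.0185, "dz": -0.0141, "ax": 0.0041, "ay": 0.0006, "az": -0.0015, "hand": 1}, {"dx": 0.0432, "dy": -0.0185, "dz": -0.0141, "ax": 0.0041, "ay": 0.0006, "az": -0.0015, "hand": 1}, {"dx": 0.0432, "dy": -0.0185, "dz": -0.0141, "ax": 0.0041, "ay": 0.0006, "az": -0.0015, "hand": 1}, {"dx": 0.032, "dy": -0.014, "dz": -0.0141, "ax": 0.0041, "ay": 0.0006, "az": -0.0015, "hand": 1}]}}

```text
t: 15.1
position: [436.8, 301.4, 236.9]
ee_rot: [0.131, 0.74, 0.65, 0.115]
force: [0.7, 0.0, -2.3]
gripper_width: 15.0
finger_force: 69.2
```

Run:
```python
from sm import *
st()
fr=look("pics/d1.png",[("top",240,160,70,110,5.4),("side",212,195,135,75,3)],draw=False)
cv2.imwrite("/tmp/f_top.png",fr["top"])
a=cv2.imread("pics/d1.png"); b=crop(fr["top"],150,170,60,80,5); c=crop(fr["side"],185,80,110,110,3.2)
o=np.zeros((600,790,3),np.uint8); o[:594,:378]=a[:594,:378]; o[:225,380:785]=a[:225,378:783]; o[228:588,380:380+300]=crop(fr["top"],150,175,62,72,5)[:360,:300]
cv2.imwrite("pics/d1.png",o)
D=[556,301.7,-.126]
P=lambda x,z,p:scoop(*T(D,[[x,0,z]])[0],-.13,p,ref=(90,0,0))
plan(P(5,75,.15),P(5,70,0),P(5,45,-.4),P(5,35,-.8),speed=50,turn=8)
```

```text
t 15.1 tcp [436.8 301.4 236.9] scoopframe [480.9 295.7 132.9] yaw,-pitch,roll [-0.129 -0.351 -0.   ] F [ 0.7  0.  -2.3] w 15.0 69.2 q [-1.38  0.06  0.48  2.13  0.38  0.81 -1.27]
(594, 783, 3)
1 x5 rows: {'dx': 0.0059, 'dy': -0.0025, 'dz': 0.0263, 'ax': 0.0512, 'ay': -0.0003, 'az': 0.0006} L 68.0
1 x5 rows: {'dx': 0.0, 'dy': 0.0067, 'dz': -0.0037, 'ax': 0.0382, 'ay': 0.0, 'az': 0.0} L 19.0
1 x5 rows: {'dx': 0.0, 'dy': 0.0203, 'dz': -0.0047, 'ax': 0.1019, 'ay': 0.0, 'az': 0.0} L 52.0
1 x5 rows: {'dx': 0.0, 'dy': 0.0208, 'dz': -0.0112, 'ax': 0.1019, 'ay': 0.0, 'az': 0.0} L 59.0
```

View pics/d1.png

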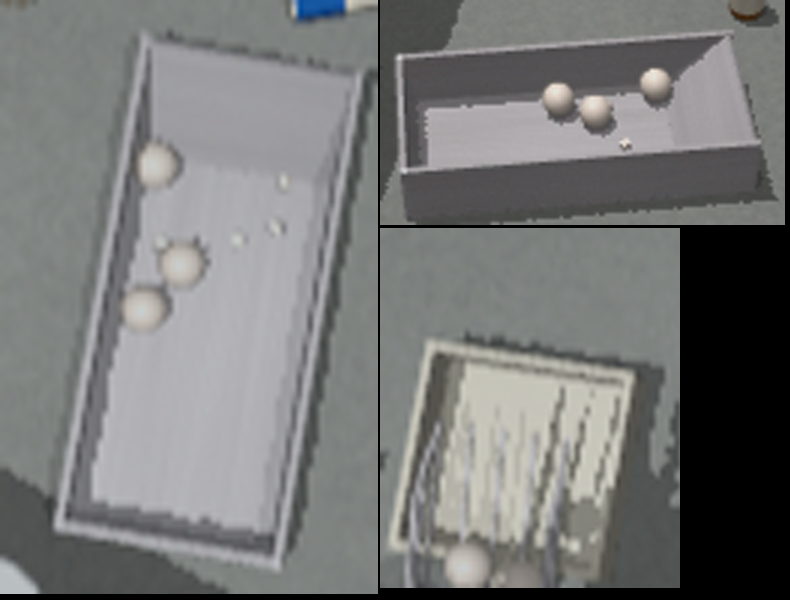

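Request:
{"api": "apply_moves", "payload": {"moves": [{"dx": 0.0059, "dy": -0.0025, "dz": 0.0263, "ax": 0.0512, "ay": 0, "az": 0, "hand": 1}, {"dx": 0.0059, "dy": -0.0025, "dz": 0.0263, "ax": 0.0512, "ay": 0, "az": 0, "hand": 1}, {"dx": 0.0059, "dy": -0.0025, "dz": 0.0263, "ax": 0.0512, "ay": 0, "az": 0, "hand": 1}, {"dx": 0.0059, "dy": -0.0025, "dz": 0.0263, "ax": 0.0512, "ay": 0, "az": 0, "hand": 1}, {"dx": 0.0059, "dy": -0.0025, "dz": 0.0263, "ax": 0.0512, "ay": 0, "az": 0, "hand": 1}]}}

```text
t: 15.82
position: [451.0, 312.8, 171.6]
ee_rot: [0.056, 0.75, 0.658, 0.049]
force: [0.1, 0.2, -1.6]
gripper_width: 15.4
finger_force: 69.2
```

Request:
{"api": "apply_moves", "payload": {"moves": [{"dx": 0, "dy": 0.0067, "dz": -0.0037, "ax": 0.0382, "ay": 0, "az": 0, "hand": 1}, {"dx": 0, "dy": 0.0067, "dz": -0.0037, "ax": 0.0382, "ay": 0, "az": 0, "hand": 1}, {"dx": 0, "dy": 0.0067, "dz": -0.0037, "ax": 0.0382, "ay": 0, "az": 0, "hand": 1}, {"dx": 0, "dy": 0.0067, "dz": -0.0037, "ax": 0.0382, "ay": 0, "az": 0, "hand": 1}, {"dx": 0, "dy": 0.0067, "dz": -0.0037, "ax": 0.0382, "ay": 0, "az": 0, "hand": 1}]}}

```text
t: 16.45
position: [466.7, 310.7, 182.8]
ee_rot: [-0.0, 0.752, 0.66, -0.001]
force: [-0.7, 0.1, -3.0]
gripper_width: 15.8
finger_force: 69.2
```

Request:
{"api": "apply_moves", "payload": {"moves": [{"dx": 0, "dy": 0.0203, "dz": -0.0047, "ax": 0.1019, "ay": 0, "az": 0, "hand": 1}, {"dx": 0, "dy": 0.0203, "dz": -0.0047, "ax": 0.1019, "ay": 0, "az": 0, "hand": 1}, {"dx": 0, "dy": 0.0203, "dz": -0.0047, "ax": 0.1019, "ay": 0, "az": 0, "hand": 1}, {"dx": 0, "dy": 0.0203, "dz": -0.0047, "ax": 0.1019, "ay": 0, "az": 0, "hand": 1}, {"dx": 0, "dy": 0.0203, "dz": -0.0047, "ax": 0.1019, "ay": 0, "az": 0, "hand": 1}]}}

```text
t: 17.08
position: [518.3, 304.2, 186.3]
ee_rot: [-0.151, 0.736, 0.646, -0.132]
force: [0.3, 1.0, -2.2]
gripper_width: 15.0
finger_force: 69.3
```

Request:
{"api": "apply_moves", "payload": {"moves": [{"dx": 0, "dy": 0, "dz": 0, "ax": 0, "ay": 0, "az": 0, "hand": 1}, {"dx": 0, "dy": 0, "dz": 0, "ax": 0, "ay": 0, "az": 0, "hand": 1}, {"dx": 0, "dy": 0, "dz": 0, "ax": 0, "ay": 0, "az": 0, "hand": 1}, {"dx": 0, "dy": 0, "dz": 0, "ax": 0, "ay": 0, "az": 0, "hand": 1}, {"dx": 0, "dy": 0, "dz": 0, "ax": 0, "ay": 0, "az": 0, "hand": 1}]}}

```text
t: 17.7
position: [517.4, 304.7, 186.6]
ee_rot: [-0.149, 0.736, 0.647, -0.131]
force: [-0.6, -0.2, -1.9]
gripper_width: 15.2
finger_force: 69.5
```

Request:
{"api": "apply_moves", "payload": {"moves": [{"dx": 0, "dy": 0.0208, "dz": -0.0112, "ax": 0.1019, "ay": 0, "az": 0, "hand": 1}, {"dx": 0, "dy": 0.0208, "dz": -0.0112, "ax": 0.1019, "ay": 0, "az": 0, "hand": 1}, {"dx": 0, "dy": 0.0208, "dz": -0.0112, "ax": 0.1019, "ay": 0, "az": 0, "hand": 1}, {"dx": 0, "dy": 0.0208, "dz": -0.0112, "ax": 0.1019, "ay": 0, "az": 0, "hand": 1}, {"dx": 0, "dy": 0.0208, "dz": -0.0112, "ax": 0.1019, "ay": 0, "az": 0, "hand": 1}]}}

```text
t: 18.32
position: [576.2, 296.9, 182.4]
ee_rot: [-0.294, 0.692, 0.608, -0.257]
force: [-0.0, 0.2, -1.9]
gripper_width: 15.1
finger_force: 69.6
```

Request:
{"api": "apply_moves", "payload": {"moves": [{"dx": 0, "dy": 0, "dz": 0, "ax": 0, "ay": 0, "az": 0, "hand": 1}, {"dx": 0, "dy": 0, "dz": 0, "ax": 0, "ay": 0, "az": 0, "hand": 1}, {"dx": 0, "dy": 0, "dz": 0, "ax": 0, "ay": 0, "az": 0, "hand": 1}, {"dx": 0, "dy": 0, "dz": 0, "ax": 0, "ay": 0, "az": 0, "hand": 1}, {"dx": 0, "dy": 0, "dz": 0, "ax": 0, "ay": 0, "az": 0, "hand": 1}]}}

```text
t: 18.95
position: [575.5, 297.1, 182.8]
ee_rot: [-0.293, 0.692, 0.608, -0.257]
force: [-0.2, -0.5, -2.1]
gripper_width: 15.2
finger_force: 69.5
```

Run:
```python
from sm import *
st()
for c in C: cv2.imwrite(f"/tmp/dump_{c}.png",vision.grab_frame(c))
D=[556,301.7,-.126]
for c in C:
    pl=cv2.convexHull(proj(c,T(D,box(-62,62,-62,62,5,50))).astype(np.float32))[:,0]
    for d in see("ball1",c,8): print(c,round(d["p"],2),np.round(d["pixel"]),int(d["pixels"].sum()),T([0,0,.126],[ray(c,d["pixel"],19)-[D[0],D[1],0]]).round(0))
P=lambda x,z,p:scoop(*T(D,[[x,0,z]])[0],-.13,p,ref=(90,0,0))
plan(P(5,55,-.5),P(5,100,0),speed=50,turn=8)
```

```text
t 18.95 tcp [575.5 297.1 182.8] scoopframe [499.3 307.1  99.8] yaw,-pitch,roll [-0.129  0.8    0.001] F [-0.2 -0.5 -2.1] w 15.2 69.5 q [-0.56  0.88  0.32  1.21 -0.54  1.85 -0.32]
top 0.5 [273. 209.] 56 [[  87. -287.   19.]]
top 0.39 [264. 216.] 74 [[  60. -263.   19.]]
side 0.54 [283. 234.] 79 [[  85. -296.   19.]]
side 0.49 [273. 227.] 87 [[  63. -270.   19.]]
side 0.48 [255. 162.] 54 [[ 42. -10.  19.]]
side 0.45 [303. 223.] 65 [[ 142. -267.   19.]]
1 x5 rows: {'dx': 0.0009, 'dy': -0.0186, 'dz': 0.0059, 'ax': -0.0765, 'ay': 0.0, 'az': 0.0} L 49.0
1 x5 rows: {'dx': 0.0, 'dy': -0.027, 'dz': 0.0029, 'ax': -0.1273, 'ay': 0.0, 'az': -0.0} L 67.0
```

Request:
{"api": "apply_moves", "payload": {"moves": [{"dx": 0.0009, "dy": -0.0186, "dz": 0.0059, "ax": -0.0765, "ay": 0, "az": 0, "hand": 1}, {"dx": 0.0009, "dy": -0.0186, "dz": 0.0059, "ax": -0.0765, "ay": 0, "az": 0, "hand": 1}, {"dx": 0.0009, "dy": -0.0186, "dz": 0.0059, "ax": -0.0765, "ay": 0, "az": 0, "hand": 1}, {"dx": 0.0009, "dy": -0.0186, "dz": 0.0059, "ax": -0.0765, "ay": 0, "az": 0, "hand": 1}, {"dx": 0.0009, "dy": -0.0186, "dz": 0.0059, "ax": -0.0765, "ay": 0, "az": 0, "hand": 1}]}}

```text
t: 19.77
position: [530.8, 304.9, 200.3]
ee_rot: [-0.185, 0.728, 0.639, -0.162]
force: [0.5, 0.8, -1.3]
gripper_width: 15.3
finger_force: 69.5
```

Request:
{"api": "apply_moves", "payload": {"moves": [{"dx": 0, "dy": -0.027, "dz": 0.0029, "ax": -0.1273, "ay": 0, "az": 0, "hand": 1}, {"dx": 0, "dy": -0.027, "dz": 0.0029, "ax": -0.1273, "ay": 0, "az": 0, "hand": 1}, {"dx": 0, "dy": -0.027, "dz": 0.0029, "ax": -0.1273, "ay": 0, "az": 0, "hand": 1}, {"dx": 0, "dy": -0.027, "dz": 0.0029, "ax": -0.1273, "ay": 0, "az": 0, "hand": 1}, {"dx": 0, "dy": -0.027, "dz": 0.0029, "ax": -0.1273, "ay": 0, "az": 0, "hand": 1}]}}

```text
t: 20.4
position: [465.2, 313.6, 213.4]
ee_rot: [0.001, 0.751, 0.66, 0.001]
force: [0.1, -0.9, -1.6]
gripper_width: 15.3
finger_force: 69.4
```

Run:
```python
from mv import *
st()
for n,z,L in(("ball",19,[(157,165),(182,265),(145,308)]),("chip",9,[(283,182),(277,228),(238,240),(162,243)])):
    for q in L: print(n,T([0,0,.149],[ray("top",(239.5+q[0]/5.4,159.5+q[1]/5.4),z)-[TR[0],TR[1],0]]).round(0))
P=lambda x,y,z,p=0:scoop(*T(TR,[[x,y,z]])[0],-.149,p)
plan(P(-106,17,150),P(-106,17,60),P(-106,17,7),speed=50)
```

```text
t 20.4 tcp [465.2 313.6 213.4] scoopframe [471.5 312.9 100.4] yaw,-pitch,roll [-0.13  -0.003  0.001] F [ 0.1 -0.9 -1.6] w 15.3 69.4 q [-1.09  0.27  0.46  1.91 -0.14  0.99 -0.7 ]
ball [[94. 46. 19.]]
ball [[38. 21. 19.]]
ball [[ 9. 38. 19.]]
chip [[ 99. -30.   9.]]
chip [[ 71. -31.   9.]]
chip [[60. -9.  9.]]
chip [[50. 35.  9.]]
2 x5 rows: {'dx': -0.0576, 'dy': 0.007, 'dz': -0.01, 'ax': 0.0004, 'ay': -0.0002, 'az': 0.0024} L 294.0
1 x5 rows: {'dx': 0.0, 'dy': 0.0, 'dz': 0.036, 'ax': 0.0, 'ay': 0.0, 'az': 0.0} L 90.0
1 x5 rows: {'dx': 0.0, 'dy': 0.0, 'dz': 0.0212, 'ax': 0.0, 'ay': 0.0, 'az': 0.0} L 53.0
```

Run:
```python
from mv import *
P=lambda x,y,z,p=0:scoop(*T(TR,[[x,y,z]])[0],-.149,p)
Q=lambda x,z,p=0,y=18:scoop(*T(TR,[[x,y,z]])[0],-.149,p,ref=(90,0,0))
plan(P(-106,18,150),P(-106,18,60),P(-106,18,7),P(11.5,18,6.5),Q(127,41,.36),Q(122,120,.40),speed=50)
```

```text
2 x5 rows: {'dx': -0.0574, 'dy': 0.007, 'dz': -0.01, 'ax': 0.0004, 'ay': -0.0002, 'az': 0.0024} L 293.0
1 x5 rows: {'dx': 0.0, 'dy': 0.0, 'dz': 0.036, 'ax': 0.0, 'ay': 0.0, 'az': 0.0} L 90.0
1 x5 rows: {'dx': 0.0, 'dy': 0.0, 'dz': 0.0212, 'ax': 0.0, 'ay': 0.0, 'az': 0.0} L 53.0
1 x5 rows: {'dx': 0.0, 'dy': 0.047, 'dz': 0.0002, 'ax': 0.0, 'ay': 0.0, 'az': 0.0} L 118.0
1 x5 rows: {'dx': -0.0, 'dy': -0.0036, 'dz': 0.0021, 'ax': -0.0917, 'ay': 0.0, 'az': 0.0} L 10.0
1 x5 rows: {'dx': -0.0, 'dy': 0.0079, 'dz': -0.0286, 'ax': -0.0102, 'ay': -0.0, 'az': 0.0} L 74.0
```

Request:
{"api": "apply_moves", "payload": {"moves": [{"dx": -0.0574, "dy": 0.007, "dz": -0.01, "ax": 0, "ay": 0, "az": 0.0024, "hand": 1}, {"dx": -0.0574, "dy": 0.007, "dz": -0.01, "ax": 0, "ay": 0, "az": 0.0024, "hand": 1}, {"dx": -0.0574, "dy": 0.007, "dz": -0.01, "ax": 0, "ay": 0, "az": 0.0024, "hand": 1}, {"dx": -0.0574, "dy": 0.007, "dz": -0.01, "ax": 0, "ay": 0, "az": 0.0024, "hand": 1}, {"dx": -0.0574, "dy": 0.007, "dz": -0.01, "ax": 0, "ay": 0, "az": 0.0024, "hand": 1}]}}

```text
t: 21.02
position: [464.1, 166.4, 238.3]
ee_rot: [-0.0, 0.755, 0.656, -0.0]
force: [-0.1, 0.1, -1.9]
gripper_width: 15.1
finger_force: 69.6
```

Request:
{"api": "apply_moves", "payload": {"moves": [{"dx": -0.0574, "dy": 0.007, "dz": -0.01, "ax": 0, "ay": 0, "az": 0.0024, "hand": 1}, {"dx": -0.0574, "dy": 0.007, "dz": -0.01, "ax": 0, "ay": 0, "az": 0.0024, "hand": 1}, {"dx": -0.0574, "dy": 0.007, "dz": -0.01, "ax": 0, "ay": 0, "az": 0.0024, "hand": 1}, {"dx": -0.0574, "dy": 0.007, "dz": -0.01, "ax": 0, "ay": 0, "az": 0.0024, "hand": 1}, {"dx": -0.0574, "dy": 0.007, "dz": -0.01, "ax": 0, "ay": 0, "az": 0.0024, "hand": 1}]}}

```text
t: 21.65
position: [460.5, 22.2, 263.2]
ee_rot: [-0.0, 0.758, 0.652, 0.0]
force: [0.6, -0.6, -1.9]
gripper_width: 14.8
finger_force: 69.6
```

Run:
```python
from mv import *
st()
P=lambda x,y,z,p=0:scoop(*T(TR,[[x,y,z]])[0],-.149,p)
plan(P(-106,18,60),P(-106,18,7))
D,sc=dishfit(); print(D,sc)
for c in C:
    cv2.imwrite(f"/tmp/e_{c}.png",vision.grab_frame(c))
    for d in see("ball1",c,8): print(c,round(d["p"],2),np.round(d["pixel"]),int(d["pixels"].sum()),"dish",T([0,0,-D[2]],[ray(c,d["pixel"],19)-[D[0],D[1],0]]).round(0),"tray",T([0,0,.149],[ray(c,d["pixel"],19)-[TR[0],TR[1],0]]).round(0))
```

```text
t 21.65 tcp [460.5  22.2 263.2] scoopframe [466.4  21.4 150.2] yaw,-pitch,roll [-0.15  0.    0.  ] F [ 0.6 -0.6 -1.9] w 14.8 69.6 q [-0.83  0.02  0.66  2.06 -0.01  1.07 -0.31]
1 x5 rows: {'dx': 0.0008, 'dy': -0.0002, 'dz': 0.0361, 'ax': -0.0, 'ay': -0.0001, 'az': -0.0001} L 90.0
1 x5 rows: {'dx': 0.0, 'dy': 0.0, 'dz': 0.0212, 'ax': 0.0, 'ay': 0.0, 'az': 0.0} L 53.0
[ 5.57015810e+02  3.03418371e+02 -1.26330467e-01] 0.7812745988583537
top 0.65 [230. 283.] 318 dish [[-161. -193.   19.]] tray [[-215.  112.   19.]]
top 0.58 [180. 206.] 60 dish [[51.  3. 19.]] tray [[ -7. 313.  19.]]
top 0.53 [192. 207.] 54 dish [[ 55. -34.  19.]] tray [[ -2. 275.  19.]]
top 0.43 [271. 210.] 68 dish [[  82. -284.   19.]] tray [[31. 27. 19.]]
top 0.33 [310. 282.] 147 dish [[-124. -440.   19.]] tray [[-172. -134.   19.]]
side 0.66 [271. 227.] 87 dish [[  56. -271.   19.]] tray [[ 4. 39. 19.]]
side 0.61 [283. 232.] 86 dish [[  86. -293.   19.]] tray [[35. 18. 19.]]
side 0.6 [302. 223.] 70 dish [[ 139. -267.   19.]] tray [[87. 45. 19.]]
side 0.57 [244. 165.] 1528 dish [[  9. -18.  19.]] tray [[-49. 290.  19.]]
side 0.41 [254. 157.] 73 dish [[41. 13. 19.]] tray [[-17. 322.  19.]]
```

Request:
{"api": "apply_moves", "payload": {"moves": [{"dx": 0.0008, "dy": 0, "dz": 0.0361, "ax": 0, "ay": 0, "az": 0, "hand": 1}, {"dx": 0.0008, "dy": 0, "dz": 0.0361, "ax": 0, "ay": 0, "az": 0, "hand": 1}, {"dx": 0.0008, "dy": 0, "dz": 0.0361, "ax": 0, "ay": 0, "az": 0, "hand": 1}, {"dx": 0.0008, "dy": 0, "dz": 0.0361, "ax": 0, "ay": 0, "az": 0, "hand": 1}, {"dx": 0.0008, "dy": 0, "dz": 0.0361, "ax": 0, "ay": 0, "az": 0, "hand": 1}]}}

```text
t: 22.68
position: [461.0, 26.9, 171.9]
ee_rot: [-0.0, 0.757, 0.653, -0.0]
force: [0.4, -0.1, -2.5]
gripper_width: 15.0
finger_force: 69.6
```

Request:
{"api": "apply_moves", "payload": {"moves": [{"dx": 0, "dy": 0, "dz": 0.0212, "ax": 0, "ay": 0, "az": 0, "hand": 1}, {"dx": 0, "dy": 0, "dz": 0.0212, "ax": 0, "ay": 0, "az": 0, "hand": 1}, {"dx": 0, "dy": 0, "dz": 0.0212, "ax": 0, "ay": 0, "az": 0, "hand": 1}, {"dx": 0, "dy": 0, "dz": 0.0212, "ax": 0, "ay": 0, "az": 0, "hand": 1}, {"dx": 0, "dy": 0, "dz": 0.0212, "ax": 0, "ay": 0, "az": 0, "hand": 1}]}}

```text
t: 23.3
position: [461.1, 26.4, 119.0]
ee_rot: [-0.0, 0.758, 0.653, 0.0]
force: [0.6, -0.4, -1.8]
gripper_width: 15.0
finger_force: 69.5
```

Request:
{"api": "apply_moves", "payload": {"moves": [{"dx": 0, "dy": 0.022, "dz": 0, "ax": 0, "ay": 0, "az": 0, "hand": 1}, {"dx": 0, "dy": 0.022, "dz": 0, "ax": 0, "ay": 0, "az": 0, "hand": 1}, {"dx": 0, "dy": 0.022, "dz": 0, "ax": 0, "ay": 0, "az": 0, "hand": 1}, {"dx": 0, "dy": 0.022, "dz": 0, "ax": 0, "ay": 0, "az": 0, "hand": 1}, {"dx": 0, "dy": 0.022, "dz": 0, "ax": 0, "ay": 0, "az": 0, "hand": 1}]}}

```text
t: 23.92
position: [516.2, 18.1, 119.6]
ee_rot: [-0.0, 0.758, 0.653, -0.0]
force: [-0.2, 0.2, -1.7]
gripper_width: 15.7
finger_force: 69.6
```

Request:
{"api": "apply_moves", "payload": {"moves": [{"dx": 0, "dy": 0.022, "dz": 0, "ax": 0, "ay": 0, "az": 0, "hand": 1}, {"dx": 0, "dy": 0.022, "dz": 0, "ax": 0, "ay": 0, "az": 0, "hand": 1}, {"dx": 0, "dy": 0.022, "dz": 0, "ax": 0, "ay": 0, "az": 0, "hand": 1}, {"dx": 0, "dy": 0.022, "dz": 0, "ax": 0, "ay": 0, "az": 0, "hand": 1}, {"dx": 0, "dy": 0.022, "dz": 0, "ax": 0, "ay": 0, "az": 0, "hand": 1}]}}

```text
t: 24.55
position: [570.5, 10.0, 119.6]
ee_rot: [-0.0, 0.758, 0.653, -0.0]
force: [-1.4, 0.5, -2.3]
gripper_width: 15.2
finger_force: 69.3
```

Run:
```python
from mv import *
st()
A,_=now(); S=A@np.linalg.inv(G)
print(T([0,0,.149],[S[:3,3]-[TR[0],TR[1],0]]).round(1))
for c in ("side",):
    cv2.imwrite(f"/tmp/g_{c}.png",vision.grab_frame(c))
    for d in see("ball1",c,8): print(c,round(d["p"],2),np.round(d["pixel"]),int(d["pixels"].sum()),"tray",T([0,0,.149],[ray(c,d["pixel"],19)-[TR[0],TR[1],0]]).round(0))
Q=lambda x,z,p=0,y=18:scoop(*T(TR,[[x,y,z]])[0],-.149,p,ref=(90,0,0))
plan(Q(101.5,6.5),Q(127,41,.36),Q(122,120,.40),speed=25,turn=5)
```

```text
t 24.55 tcp [570.5  10.  119.6] scoopframe [576.4   9.1   6.6] yaw,-pitch,roll [-0.149  0.     0.   ] F [-1.4  0.5 -2.3] w 15.2 69.3 q [-0.59  0.44  0.58  1.97 -0.33  0.83  0.03]
[[ 5.1 20.2  6.6]]
side 0.62 [204. 289.] 327 tray [[-170. -139.   19.]]
side 0.56 [309. 220.] 94 tray [[106.  54.  19.]]
side 0.38 [305. 237.] 93 tray [[88. -4. 19.]]
1 x5 rows: {'dx': -0.0008, 'dy': 0.0024, 'dz': 0.0, 'ax': 0.0001, 'ay': 0.0001, 'az': 0.0} L 6.0
1 x5 rows: {'dx': -0.0, 'dy': -0.0036, 'dz': 0.0021, 'ax': -0.0917, 'ay': 0.0, 'az': 0.0} L 10.0
1 x5 rows: {'dx': -0.0, 'dy': 0.0079, 'dz': -0.0286, 'ax': -0.0102, 'ay': -0.0, 'az': 0.0} L 74.0
```

Request:
{"api": "apply_moves", "payload": {"moves": [{"dx": -0.0008, "dy": 0.0024, "dz": 0, "ax": 0, "ay": 0, "az": 0, "hand": 1}, {"dx": -0.0008, "dy": 0.0024, "dz": 0, "ax": 0, "ay": 0, "az": 0, "hand": 1}, {"dx": -0.0008, "dy": 0.0024, "dz": 0, "ax": 0, "ay": 0, "az": 0, "hand": 1}, {"dx": 0, "dy": 0.0024, "dz": 0, "ax": 0, "ay": 0, "az": 0, "hand": 1}, {"dx": 0, "dy": 0.0024, "dz": 0, "ax": 0, "ay": 0, "az": 0, "hand": 1}]}}

```text
t: 25.28
position: [575.7, 8.0, 119.7]
ee_rot: [-0.0, 0.758, 0.653, 0.0]
force: [-0.8, 0.8, -2.4]
gripper_width: 15.1
finger_force: 69.3
```

Request:
{"api": "apply_moves", "payload": {"moves": [{"dx": 0, "dy": -0.0036, "dz": 0.0021, "ax": -0.0917, "ay": 0, "az": 0, "hand": 1}, {"dx": 0, "dy": -0.0036, "dz": 0.0021, "ax": -0.0917, "ay": 0, "az": 0, "hand": 1}, {"dx": 0, "dy": -0.0036, "dz": 0.0021, "ax": -0.0917, "ay": 0, "az": 0, "hand": 1}, {"dx": 0, "dy": -0.0036, "dz": 0.0021, "ax": -0.0917, "ay": 0, "az": 0, "hand": 1}, {"dx": 0, "dy": -0.0036, "dz": 0.0021, "ax": -0.0917, "ay": 0, "az": 0, "hand": 1}]}}

```text
t: 25.9
position: [567.6, 9.3, 113.5]
ee_rot: [0.136, 0.745, 0.642, 0.118]
force: [0.5, -0.1, -3.2]
gripper_width: 15.2
finger_force: 70.0
```

Request:
{"api": "apply_moves", "payload": {"moves": [{"dx": 0, "dy": 0.0079, "dz": -0.0286, "ax": -0.01, "ay": 0, "az": 0, "hand": 1}, {"dx": 0, "dy": 0.0079, "dz": -0.0286, "ax": -0.01, "ay": 0, "az": 0, "hand": 1}, {"dx": 0, "dy": 0.0079, "dz": -0.0286, "ax": -0.01, "ay": 0, "az": 0, "hand": 1}, {"dx": 0, "dy": 0.0079, "dz": -0.0286, "ax": -0.01, "ay": 0, "az": 0, "hand": 1}, {"dx": 0, "dy": 0.0079, "dz": -0.0286, "ax": -0.01, "ay": 0, "az": 0, "hand": 1}]}}

```text
t: 26.52
position: [559.7, 10.2, 187.4]
ee_rot: [0.15, 0.743, 0.64, 0.129]
force: [-1.1, 0.8, -2.8]
gripper_width: 15.3
finger_force: 69.9
```

Run:
```python
from sm import *
st(); look("pics/f1.png",[("side",205,130,140,135,4),("top",255,155,60,95,3.9)],draw=False)
D=[556.3,302.2,-.126]
P=lambda x,z,p:scoop(*T(D,[[x,0,z]])[0],-.13,p,ref=(90,0,0))
plan(P(5,160,.35),speed=28)
```

```text
t 26.52 tcp [559.7  10.2 187.4] scoopframe [608.6   2.9  85.6] yaw,-pitch,roll [-0.149 -0.399  0.   ] F [-1.1  0.8 -2.8] w 15.3 69.9 q [-1.06  0.14  0.93  2.24  0.01  0.43 -0.31]
(540, 794, 3)
3 x5 rows: {'dx': 0.0383, 'dy': -0.0187, 'dz': -0.0138, 'ax': 0.0043, 'ay': 0.0004, 'az': -0.0015} L 336.0
```

View pics/f1.png

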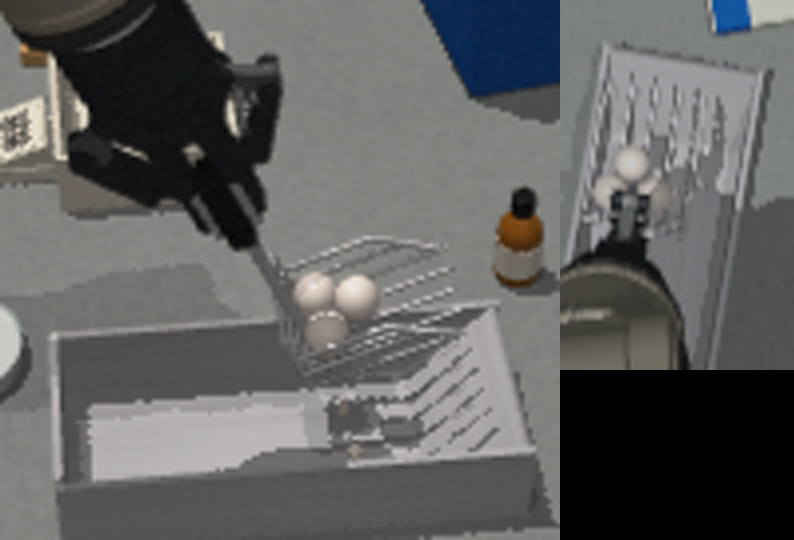

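Request:
{"api": "apply_moves", "payload": {"moves": [{"dx": 0.018, "dy": -0.009, "dz": -0.0138, "ax": 0.0043, "ay": 0.0004, "az": -0.0015, "hand": 1}, {"dx": 0.0383, "dy": -0.0187, "dz": -0.0138, "ax": 0.0043, "ay": 0.0004, "az": -0.0015, "hand": 1}, {"dx": 0.0383, "dy": -0.0187, "dz": -0.0138, "ax": 0.0043, "ay": 0.0004, "az": -0.0015, "hand": 1}, {"dx": 0.0383, "dy": -0.0187, "dz": -0.0138, "ax": 0.0043, "ay": 0.0004, "az": -0.0015, "hand": 1}, {"dx": 0.0383, "dy": -0.0187, "dz": -0.0138, "ax": 0.0043, "ay": 0.0004, "az": -0.0015, "hand": 1}]}}

```text
t: 27.25
position: [520.3, 103.4, 202.5]
ee_rot: [0.144, 0.742, 0.643, 0.124]
force: [-0.2, -0.8, -4.2]
gripper_width: 15.0
finger_force: 70.0
```

Request:
{"api": "apply_moves", "payload": {"moves": [{"dx": 0.0383, "dy": -0.0187, "dz": -0.0138, "ax": 0.0043, "ay": 0.0004, "az": -0.0015, "hand": 1}, {"dx": 0.0383, "dy": -0.0187, "dz": -0.0138, "ax": 0.0043, "ay": 0.0004, "az": -0.0015, "hand": 1}, {"dx": 0.0383, "dy": -0.0187, "dz": -0.0138, "ax": 0.0043, "ay": 0.0004, "az": -0.0015, "hand": 1}, {"dx": 0.0383, "dy": -0.0187, "dz": -0.0138, "ax": 0.0043, "ay": 0.0004, "az": -0.0015, "hand": 1}, {"dx": 0.0383, "dy": -0.0187, "dz": -0.0138, "ax": 0.0043, "ay": 0.0004, "az": -0.0015, "hand": 1}]}}

```text
t: 27.88
position: [478.0, 206.0, 217.3]
ee_rot: [0.137, 0.741, 0.647, 0.119]
force: [0.1, -0.2, -3.8]
gripper_width: 15.3
finger_force: 70.0
```

Request:
{"api": "apply_moves", "payload": {"moves": [{"dx": 0.0383, "dy": -0.0187, "dz": -0.0138, "ax": 0.0043, "ay": 0.0004, "az": -0.0015, "hand": 1}, {"dx": 0.0383, "dy": -0.0187, "dz": -0.0138, "ax": 0.0043, "ay": 0.0004, "az": -0.0015, "hand": 1}, {"dx": 0.0383, "dy": -0.0187, "dz": -0.0138, "ax": 0.0043, "ay": 0.0004, "az": -0.0015, "hand": 1}, {"dx": 0.0383, "dy": -0.0187, "dz": -0.0138, "ax": 0.0043, "ay": 0.0004, "az": -0.0015, "hand": 1}, {"dx": 0.032, "dy": -0.015, "dz": -0.0138, "ax": 0.0043, "ay": 0.0004, "az": -0.0015, "hand": 1}]}}

```text
t: 28.5
position: [436.8, 305.8, 234.2]
ee_rot: [0.131, 0.74, 0.65, 0.114]
force: [-0.1, -0.4, -3.3]
gripper_width: 15.3
finger_force: 70.0
```

```bash
cat >> mv.py <<'E'
def small(c,im):
    fl=proj(c,T(TR,[[-118,-56,5],[-118,56,5],[100,56,5],[130,56,35],[130,-56,35],[100,-56,5]]))
    g=cv2.cvtColor(im,cv2.COLOR_BGR2GRAY); h=cv2.morphologyEx(g,cv2.MORPH_TOPHAT,cv2.getStructuringElement(cv2.MORPH_ELLIPSE,(9,9)))
    m=np.zeros(g.shape,np.uint8); cv2.fillConvexPoly(m,cv2.convexHull(np.round(fl).astype(np.int32)),1)
    n,l,s,ce=cv2.connectedComponentsWithStats(((h>9)&(m>0)).astype(np.uint8))
    return [(ce[i].round(1).tolist(),int(s[i,4]),int(h[l==i].max()),T([0,0,.149],[ray(c,ce[i],9)-[TR[0],TR[1],0]])[0,:2].round(0).tolist()) for i in range(1,n)]
E
python3 - <<'E'
from sm import *
st()
print("ref",small("top",cv2.imread("/tmp/f_top.png")))
t=vision.grab_frame("top");cv2.imwrite("/tmp/g_top.png",t); print("now",small("top",t))
s=vision.grab_frame("side"); print("side",small("side",s))
D,sc=dishfit(); print(D,sc)
D=[556.3,302.2,-.126]
P=lambda x,z,p:scoop(*T(D,[[x,0,z]])[0],-.13,p,ref=(90,0,0))
plan(P(5,80,.15),P(5,75,0),P(5,45,-.4),P(5,40,-.8),speed=50,turn=8)
o=np.zeros((600,790,3),np.uint8); o[:594,:378]=crop(t,240,160,70,110,5.4)[:594,:378]; o[:225,380:785]=crop(s,212,195,135,75,3); o[228:588,380:680]=crop(t,150,175,60,72,5)
cv2.imwrite("pics/g1.png",o)
E
```

```text
t 28.5 tcp [436.8 305.8 234.2] scoopframe [480.6 299.8 130. ] yaw,-pitch,roll [-0.129 -0.349 -0.002] F [-0.1 -0.4 -3.3] w 15.3 70.0 q [-1.67  0.08  0.8   2.13  0.34  0.79 -1.23]
ref [([268.3, 189.7], 55, 88, [97.0, 47.0]), ([295.0, 198.6], 72, 47, [83.0, -43.0]), ([300.0, 195.5], 2, 12, [96.0, -57.0]), ([266.0, 197.0], 1, 11, [72.0, 50.0]), ([290.6, 201.8], 5, 37, [70.0, -31.0]), ([268.3, 211.2], 160, 75, [28.0, 35.0]), ([283.5, 204.0], 6, 31, [59.0, -9.0]), ([287.0, 203.0], 3, 14, [64.0, -20.0]), ([279.0, 205.5], 2, 21, [52.0, 4.0]), ([261.0, 213.0], 3, 22, [18.0, 57.0]), ([255.8, 252.6], 8, 64, [-109.0, 51.0]), ([260.0, 252.5], 2, 42, [-107.0, 38.0]), ([287.9, 256.8], 14, 58, [-105.0, -51.0]), ([281.0, 256.5], 2, 38, [-108.0, -30.0]), ([286.0, 260.0], 1, 12, [-116.0, -47.0])]
now [([265.0, 189.0], 1, 11, [97.0, 58.0]), ([269.2, 189.6], 5, 16, [98.0, 44.0]), ([267.0, 192.0], 1, 12, [89.0, 50.0]), ([295.0, 198.7], 70, 46, [83.0, -43.0]), ([300.0, 195.5], 2, 12, [96.0, -57.0]), ([266.9, 201.7], 23, 56, [57.0, 45.0]), ([290.6, 201.8], 5, 37, [70.0, -31.0]), ([271.5, 202.5], 4, 39, [57.
[... 759 characters left out ...]
.7, 243.3], 7, 11, [98.0, -18.0]), ([316.0, 243.0], 1, 10, [114.0, -19.0]), ([318.0, 243.0], 1, 11, [119.0, -20.0]), ([320.0, 243.0], 1, 10, [124.0, -20.0]), ([324.0, 243.0], 1, 10, [134.0, -21.0]), ([227.7, 250.4], 19, 88, [-110.0, -21.0])]
[ 5.56482459e+02  3.03589732e+02 -1.30642523e-01] 0.8137067890250778
1 x5 rows: {'dx': 0.0056, 'dy': -0.0017, 'dz': 0.023, 'ax': 0.0505, 'ay': 0.0007, 'az': -0.0002} L 59.0
1 x5 rows: {'dx': 0.0, 'dy': 0.0067, 'dz': -0.0037, 'ax': 0.0382, 'ay': 0.0, 'az': 0.0} L 19.0
1 x5 rows: {'dx': -0.0, 'dy': 0.0206, 'dz': -0.0027, 'ax': 0.1019, 'ay': 0.0, 'az': 0.0} L 52.0
1 x5 rows: {'dx': 0.0, 'dy': 0.0197, 'dz': -0.0129, 'ax': 0.1019, 'ay': 0.0, 'az': 0.0} L 59.0
```

Request:
{"api": "apply_moves", "payload": {"moves": [{"dx": 0.0056, "dy": -0.0017, "dz": 0.023, "ax": 0.0505, "ay": 0, "az": 0, "hand": 1}, {"dx": 0.0056, "dy": -0.0017, "dz": 0.023, "ax": 0.0505, "ay": 0, "az": 0, "hand": 1}, {"dx": 0.0056, "dy": -0.0017, "dz": 0.023, "ax": 0.0505, "ay": 0, "az": 0, "hand": 1}, {"dx": 0.0056, "dy": -0.0017, "dz": 0.023, "ax": 0.0505, "ay": 0, "az": 0, "hand": 1}, {"dx": 0.0056, "dy": -0.0017, "dz": 0.023, "ax": 0.0505, "ay": 0, "az": 0, "hand": 1}]}}

```text
t: 29.42
position: [450.6, 316.1, 177.1]
ee_rot: [0.057, 0.75, 0.657, 0.048]
force: [-0.6, -0.2, -2.6]
gripper_width: 15.0
finger_force: 70.0
```

Request:
{"api": "apply_moves", "payload": {"moves": [{"dx": 0, "dy": 0.0067, "dz": -0.0037, "ax": 0.0382, "ay": 0, "az": 0, "hand": 1}, {"dx": 0, "dy": 0.0067, "dz": -0.0037, "ax": 0.0382, "ay": 0, "az": 0, "hand": 1}, {"dx": 0, "dy": 0.0067, "dz": -0.0037, "ax": 0.0382, "ay": 0, "az": 0, "hand": 1}, {"dx": 0, "dy": 0.0067, "dz": -0.0037, "ax": 0.0382, "ay": 0, "az": 0, "hand": 1}, {"dx": 0, "dy": 0.0067, "dz": -0.0037, "ax": 0.0382, "ay": 0, "az": 0, "hand": 1}]}}

```text
t: 30.05
position: [466.3, 314.3, 188.4]
ee_rot: [0.0, 0.752, 0.659, -0.001]
force: [-0.9, 0.4, -3.5]
gripper_width: 15.0
finger_force: 70.0
```

Request:
{"api": "apply_moves", "payload": {"moves": [{"dx": 0, "dy": 0.0206, "dz": -0.0027, "ax": 0.1019, "ay": 0, "az": 0, "hand": 1}, {"dx": 0, "dy": 0.0206, "dz": -0.0027, "ax": 0.1019, "ay": 0, "az": 0, "hand": 1}, {"dx": 0, "dy": 0.0206, "dz": -0.0027, "ax": 0.1019, "ay": 0, "az": 0, "hand": 1}, {"dx": 0, "dy": 0.0206, "dz": -0.0027, "ax": 0.1019, "ay": 0, "az": 0, "hand": 1}, {"dx": 0, "dy": 0.0206, "dz": -0.0027, "ax": 0.1019, "ay": 0, "az": 0, "hand": 1}]}}

```text
t: 30.68
position: [517.9, 307.8, 186.7]
ee_rot: [-0.15, 0.737, 0.646, -0.132]
force: [0.6, 0.3, -1.0]
gripper_width: 15.1
finger_force: 70.1
```

Request:
{"api": "apply_moves", "payload": {"moves": [{"dx": 0, "dy": 0, "dz": 0, "ax": 0, "ay": 0, "az": 0, "hand": 1}, {"dx": 0, "dy": 0, "dz": 0, "ax": 0, "ay": 0, "az": 0, "hand": 1}, {"dx": 0, "dy": 0, "dz": 0, "ax": 0, "ay": 0, "az": 0, "hand": 1}, {"dx": 0, "dy": 0, "dz": 0, "ax": 0, "ay": 0, "az": 0, "hand": 1}, {"dx": 0, "dy": 0, "dz": 0, "ax": 0, "ay": 0, "az": 0, "hand": 1}]}}

```text
t: 31.3
position: [516.9, 308.2, 187.0]
ee_rot: [-0.149, 0.737, 0.646, -0.131]
force: [-0.2, 0.6, -2.5]
gripper_width: 15.1
finger_force: 70.3
```

Request:
{"api": "apply_moves", "payload": {"moves": [{"dx": 0, "dy": 0.0197, "dz": -0.0129, "ax": 0.1019, "ay": 0, "az": 0, "hand": 1}, {"dx": 0, "dy": 0.0197, "dz": -0.0129, "ax": 0.1019, "ay": 0, "az": 0, "hand": 1}, {"dx": 0, "dy": 0.0197, "dz": -0.0129, "ax": 0.1019, "ay": 0, "az": 0, "hand": 1}, {"dx": 0, "dy": 0.0197, "dz": -0.0129, "ax": 0.1019, "ay": 0, "az": 0, "hand": 1}, {"dx": 0, "dy": 0.0197, "dz": -0.0129, "ax": 0.1019, "ay": 0, "az": 0, "hand": 1}]}}

```text
t: 31.92
position: [575.6, 300.3, 188.0]
ee_rot: [-0.293, 0.692, 0.607, -0.258]
force: [-0.6, 0.4, -2.5]
gripper_width: 15.4
finger_force: 70.3
```

Request:
{"api": "apply_moves", "payload": {"moves": [{"dx": 0, "dy": 0, "dz": 0, "ax": 0, "ay": 0, "az": 0, "hand": 1}, {"dx": 0, "dy": 0, "dz": 0, "ax": 0, "ay": 0, "az": 0, "hand": 1}, {"dx": 0, "dy": 0, "dz": 0, "ax": 0, "ay": 0, "az": 0, "hand": 1}, {"dx": 0, "dy": 0, "dz": 0, "ax": 0, "ay": 0, "az": 0, "hand": 1}, {"dx": 0, "dy": 0, "dz": 0, "ax": 0, "ay": 0, "az": 0, "hand": 1}]}}

```text
t: 32.55
position: [575.0, 300.6, 188.4]
ee_rot: [-0.292, 0.693, 0.607, -0.257]
force: [-0.9, 0.9, -2.2]
gripper_width: 15.1
finger_force: 70.3
```

Run:
```python
from sm import *
st()
D=[556.3,302.2,-.126]
P=lambda x,z,p:scoop(*T(D,[[x,0,z]])[0],-.13,p,ref=(90,0,0))
M1=scoop(480,230,150,-.1); 
plan(P(0,70,-.5),P(0,110,0),scoop(470,100,170,-.1),scoop(520.5,-286,120,-.05),scoop(520.5,-286,5,-.05),speed=55,turn=9)
```

```text
t 32.55 tcp [575.  300.6 188.4] scoopframe [498.8 310.4 105.3] yaw,-pitch,roll [-0.132  0.799 -0.002] F [-0.9  0.9 -2.2] w 15.1 70.3 q [-0.64  0.9   0.48  1.21 -0.62  1.89 -0.26]
1 x5 rows: {'dx': -0.0003, 'dy': -0.022, 'dz': 0.0039, 'ax': -0.0762, 'ay': 0.0003, 'az': -0.0003} L 56.0
1 x5 rows: {'dx': -0.0, 'dy': -0.0264, 'dz': 0.0049, 'ax': -0.1273, 'ay': 0.0, 'az': -0.0} L 66.0
1 x5 rows: {'dx': -0.0849, 'dy': 0.0112, 'dz': -0.024, 'ax': -0.0, 'ay': 0.0, 'az': -0.0076} L 222.0
2 x5 rows: {'dx': -0.0763, 'dy': 0.016, 'dz': 0.01, 'ax': 0.0, 'ay': 0.0, 'az': -0.0064} L 393.0
1 x5 rows: {'dx': 0.0, 'dy': 0.0, 'dz': 0.046, 'ax': 0.0, 'ay': 0.0, 'az': 0.0} L 115.0
```

Request:
{"api": "apply_moves", "payload": {"moves": [{"dx": 0, "dy": -0.022, "dz": 0.0039, "ax": -0.0762, "ay": 0, "az": 0, "hand": 1}, {"dx": 0, "dy": -0.022, "dz": 0.0039, "ax": -0.0762, "ay": 0, "az": 0, "hand": 1}, {"dx": 0, "dy": -0.022, "dz": 0.0039, "ax": -0.0762, "ay": 0, "az": 0, "hand": 1}, {"dx": 0, "dy": -0.022, "dz": 0.0039, "ax": -0.0762, "ay": 0, "az": 0, "hand": 1}, {"dx": 0, "dy": -0.022, "dz": 0.0039, "ax": -0.0762, "ay": 0, "az": 0, "hand": 1}]}}

```text
t: 33.17
position: [526.5, 306.8, 215.3]
ee_rot: [-0.185, 0.729, 0.639, -0.163]
force: [0.8, 0.4, -1.1]
gripper_width: 15.0
finger_force: 70.2
```

Request:
{"api": "apply_moves", "payload": {"moves": [{"dx": 0, "dy": -0.0264, "dz": 0.0049, "ax": -0.1273, "ay": 0, "az": 0, "hand": 1}, {"dx": 0, "dy": -0.0264, "dz": 0.0049, "ax": -0.1273, "ay": 0, "az": 0, "hand": 1}, {"dx": 0, "dy": -0.0264, "dz": 0.0049, "ax": -0.1273, "ay": 0, "az": 0, "hand": 1}, {"dx": 0, "dy": -0.0264, "dz": 0.0049, "ax": -0.1273, "ay": 0, "az": 0, "hand": 1}, {"dx": 0, "dy": -0.0264, "dz": 0.0049, "ax": -0.1273, "ay": 0, "az": 0, "hand": 1}]}}

```text
t: 33.8
position: [460.9, 315.4, 223.0]
ee_rot: [0.001, 0.752, 0.66, 0.001]
force: [0.1, 0.8, -2.0]
gripper_width: 15.0
finger_force: 70.2
```

Request:
{"api": "apply_moves", "payload": {"moves": [{"dx": -0.0849, "dy": 0.0112, "dz": -0.024, "ax": 0, "ay": 0, "az": -0.0076, "hand": 1}, {"dx": -0.0849, "dy": 0.0112, "dz": -0.024, "ax": 0, "ay": 0, "az": -0.0076, "hand": 1}, {"dx": -0.0849, "dy": 0.0112, "dz": -0.024, "ax": 0, "ay": 0, "az": -0.0076, "hand": 1}, {"dx": -0.0849, "dy": 0.0112, "dz": -0.024, "ax": 0, "ay": 0, "az": -0.0076, "hand": 1}, {"dx": -0.0849, "dy": 0.0112, "dz": -0.024, "ax": 0, "ay": 0, "az": -0.0076, "hand": 1}]}}

```text
t: 34.42
position: [463.7, 99.9, 283.5]
ee_rot: [-0.0, 0.742, 0.671, -0.001]
force: [0.3, -0.3, -2.0]
gripper_width: 15.3
finger_force: 70.2
```

Run:
```python
from sm import *
st()
fr=look("pics/h1.png",[("top",105,165,105,100,4.4),("side",185,110,140,150,2.4)],draw=False)
for c in C: cv2.imwrite(f"/tmp/h_{c}.png",fr[c])
D,sc=dishfit(); print(D,sc)
for c in C:
    for d in see("ball1",c,8): print(c,round(d["p"],2),np.round(d["pixel"]),int(d["pixels"].sum()),"dish",T([0,0,.126],[ray(c,d["pixel"],19)-[556,302,0]]).round(0))
plan(scoop(520.5,-286,120,-.05),scoop(520.5,-286,5,-.05),speed=55,turn=9)
```

```text
t 34.42 tcp [463.7  99.9 283.5] scoopframe [469.5  99.2 170.5] yaw,-pitch,roll [-0.1    0.001 -0.001] F [ 0.3 -0.3 -2. ] w 15.3 70.2 q [-1.14  0.02  0.82  2.01 -0.02  1.12 -0.41]
(440, 798, 3)
[ 5.57223652e+02  3.05140630e+02 -1.10727184e-01] 0.631927722441358
top 0.49 [165. 209.] 57 dish [[38. 51. 19.]]
top 0.47 [180. 208.] 49 dish [[47.  4. 19.]]
top 0.45 [169. 226.] 58 dish [[-16.  28.  19.]]
side 0.49 [232. 156.] 23 dish [[-24.  26.  19.]]
2 x5 rows: {'dx': -0.0765, 'dy': 0.0161, 'dz': 0.01, 'ax': -0.0002, 'ay': 0.0003, 'az': -0.0063} L 394.0
1 x5 rows: {'dx': 0.0, 'dy': 0.0, 'dz': 0.046, 'ax': 0.0, 'ay': 0.0, 'az': 0.0} L 115.0
```

View pics/h1.png

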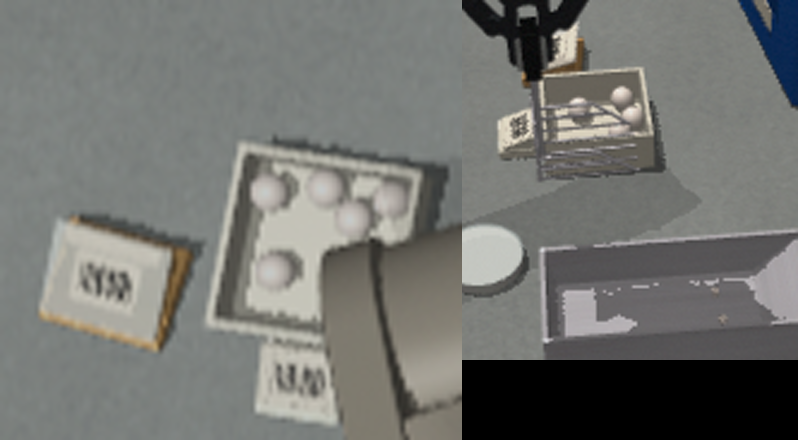

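Request:
{"api": "apply_moves", "payload": {"moves": [{"dx": -0.0765, "dy": 0.0161, "dz": 0.01, "ax": 0, "ay": 0, "az": -0.0063, "hand": 1}, {"dx": -0.0765, "dy": 0.0161, "dz": 0.01, "ax": 0, "ay": 0, "az": -0.0063, "hand": 1}, {"dx": -0.0765, "dy": 0.0161, "dz": 0.01, "ax": 0, "ay": 0, "az": -0.0063, "hand": 1}, {"dx": -0.0765, "dy": 0.0161, "dz": 0.01, "ax": 0, "ay": 0, "az": -0.0063, "hand": 1}, {"dx": -0.0765, "dy": 0.0161, "dz": 0.01, "ax": 0, "ay": 0, "az": -0.0063, "hand": 1}]}}

```text
t: 35.45
position: [487.1, -93.2, 258.0]
ee_rot: [0.0, 0.733, 0.68, -0.001]
force: [0.5, 1.2, -2.4]
gripper_width: 15.1
finger_force: 70.2
```

Request:
{"api": "apply_moves", "payload": {"moves": [{"dx": -0.0765, "dy": 0.0161, "dz": 0.01, "ax": 0, "ay": 0, "az": -0.0063, "hand": 1}, {"dx": -0.0765, "dy": 0.0161, "dz": 0.01, "ax": 0, "ay": 0, "az": -0.0063, "hand": 1}, {"dx": -0.0765, "dy": 0.0161, "dz": 0.01, "ax": 0, "ay": 0, "az": -0.0063, "hand": 1}, {"dx": -0.0765, "dy": 0.0161, "dz": 0.01, "ax": 0, "ay": 0, "az": -0.0063, "hand": 1}, {"dx": -0.0765, "dy": 0.0161, "dz": 0.01, "ax": 0, "ay": 0, "az": -0.0063, "hand": 1}]}}

```text
t: 36.08
position: [515.0, -286.8, 232.7]
ee_rot: [-0.0, 0.724, 0.689, -0.001]
force: [1.1, 1.4, -1.4]
gripper_width: 15.5
finger_force: 70.2
```

Request:
{"api": "apply_moves", "payload": {"moves": [{"dx": 0, "dy": 0, "dz": 0.044, "ax": 0, "ay": 0, "az": 0, "hand": 1}, {"dx": 0, "dy": 0, "dz": 0.044, "ax": 0, "ay": 0, "az": 0, "hand": 1}, {"dx": 0, "dy": 0, "dz": 0.044, "ax": 0, "ay": 0, "az": 0, "hand": 1}, {"dx": 0, "dy": 0, "dz": 0.044, "ax": 0, "ay": 0, "az": 0, "hand": 1}, {"dx": 0, "dy": 0, "dz": 0.044, "ax": 0, "ay": 0, "az": 0, "hand": 1}]}}

```text
t: 36.7
position: [514.6, -285.8, 122.2]
ee_rot: [-0.0, 0.724, 0.689, -0.001]
force: [0.3, -0.2, -1.7]
gripper_width: 15.8
finger_force: 70.3
```

Run:
```python
from sm import *
st()
plan(scoop(520.5,-286,3,-.05))
```

```text
t 36.7 tcp [ 514.6 -285.8  122.2] scoopframe [ 520.4 -286.3    9.2] yaw,-pitch,roll [-0.05   0.002 -0.002] F [ 0.3 -0.2 -1.7] w 15.8 70.3 q [-0.22  0.54  0.83  1.93 -0.51  0.89  0.82]
1 x5 rows: {'dx': 0.0, 'dy': -0.0, 'dz': 0.0025, 'ax': -0.0006, 'ay': 0.0005, 'az': 0.0001} L 6.0
```

Request:
{"api": "apply_moves", "payload": {"moves": [{"dx": 0, "dy": 0, "dz": 0.0025, "ax": -0.0006, "ay": 0.0005, "az": 0, "hand": 1}, {"dx": 0, "dy": 0, "dz": 0.0025, "ax": -0.0006, "ay": 0.0005, "az": 0, "hand": 1}, {"dx": 0, "dy": 0, "dz": 0.0025, "ax": -0.0006, "ay": 0.0005, "az": 0, "hand": 1}, {"dx": 0, "dy": 0, "dz": 0.0025, "ax": -0.0006, "ay": 0.0005, "az": 0, "hand": 1}, {"dx": 0, "dy": 0, "dz": 0.0025, "ax": -0.0006, "ay": 0.0005, "az": 0, "hand": 1}]}}

```text
t: 37.33
position: [514.4, -286.6, 117.6]
ee_rot: [0.001, 0.725, 0.689, 0.001]
force: [1.7, 0.1, -1.8]
gripper_width: 14.8
finger_force: 70.1
```

Request:
{"api": "apply_moves", "payload": {"moves": [{"dx": 0, "dy": 0, "dz": 0, "ax": 0, "ay": 0, "az": 0, "hand": 1}, {"dx": 0, "dy": 0, "dz": 0, "ax": 0, "ay": 0, "az": 0, "hand": -1}, {"dx": 0, "dy": 0, "dz": 0, "ax": 0, "ay": 0, "az": 0, "hand": -1}, {"dx": 0, "dy": 0, "dz": 0, "ax": 0, "ay": 0, "az": 0, "hand": -1}, {"dx": 0, "dy": 0, "dz": 0, "ax": 0, "ay": 0, "az": 0, "hand": -1}]}}

```text
t: 37.95
position: [514.3, -286.6, 117.4]
ee_rot: [0.001, 0.725, 0.689, 0.0]
force: [-0.4, 0.1, -0.3]
gripper_width: 85.0
finger_force: 0.0
```

Request:
{"api": "apply_moves", "payload": {"moves": [{"dx": 0, "dy": 0, "dz": 0, "ax": 0, "ay": 0, "az": 0, "hand": -1}, {"dx": 0, "dy": 0, "dz": -0.03, "ax": 0, "ay": 0, "az": 0, "hand": -1}, {"dx": 0, "dy": 0, "dz": -0.08, "ax": 0, "ay": 0, "az": 0, "hand": -1}, {"dx": 0, "dy": 0, "dz": -0.1, "ax": 0, "ay": 0, "az": 0, "hand": -1}, {"dx": 0, "dy": 0, "dz": -0.1, "ax": 0, "ay": 0, "az": 0, "hand": -1}]}}

```text
t: 38.58
position: [513.7, -286.8, 274.9]
ee_rot: [0.001, 0.725, 0.689, 0.0]
force: [0.4, 0.3, -0.3]
gripper_width: 85.8
finger_force: 0.0
```

Run:
```python
from sm import *
st()
# reader yaw & position: fit in both initial pictures with a marginal search on dark/bright? use masks
o={c:np.load(f"/tmp/reader_{c}.npy") for c in C}
for yaw in(-.2,0,.2): print(fit("reader",o,[516.7,-466.9,yaw]))
print({c:(np.argwhere(o[c]).min(0),np.argwhere(o[c]).max(0)) for c in o})
s=cv2.imread("pics/side0.png"); t=cv2.imread("pics/top0.png")
g=lambda im:(255*(im/255.)**.5).astype(np.uint8)
k=10; a=crop(g(s),280,372,46,48,k); b=crop(g(t),404,212,40,45,8)
from ov import edges
M["cr"]=[box(-30,30,-26,26,55,55),box(-42.5,42.5,-35,35,6,6),box(-42.5,42.5,-35,35,0,0)]; M["rt"]=[box(-15,15,-12,12,164,164),box(-15,15,-12,12,51,51)]
for n,col in(("cr",(0,0,255)),("rt",(0,255,0))):
    p=[516.7,-466.9,.03]; edges(a,n,p,"side",k,[280,372],col); edges(b,n,p,"top",8,[404,212],col)
cv2.imwrite("pics/i1.png",np.hstack([a,cv2.copyMakeBorder(b,0,480-360,0,0,0)]))
```

```text
t 38.58 tcp [ 513.7 -286.8  274.9] scoopframe [ 519.9 -287.2  161.9] yaw,-pitch,roll [-0.052 -0.002 -0.   ] F [ 0.4  0.3 -0.3] w 85.8 0.0 q [-0.36  0.37  0.98  1.8  -0.33  1.16  0.68]
(array([ 5.15705172e+02, -4.69346089e+02, -5.32766831e-02]), np.float64(0.8194677888309714))
(array([ 5.15705172e+02, -4.69346089e+02, -5.32766831e-02]), np.float64(0.8194677888309714))
(array([ 5.15705172e+02, -4.69346089e+02, -5.32766831e-02]), np.float64(0.8194677888309714))
{'top': (array([234, 418]), array([247, 441])), 'side': (array([379, 291]), array([419, 314]))}
```

View pics/i1.png

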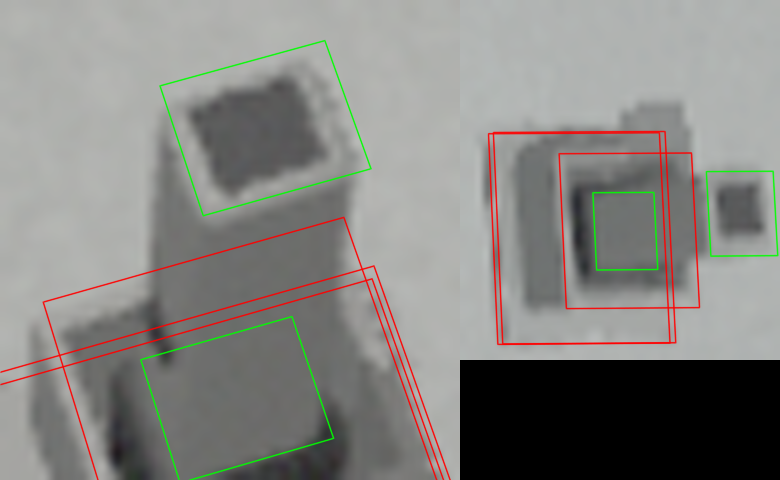

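Run:
```python
from mv import *
D=[556.3,302.2,-.126]
print("label model",T(D,[[-92.5,0,24]]),"px",proj("top",T(D,[[-92.5,0,24]])),proj("side",T(D,[[-92.5,0,24]])))
print("label tri",tri((172.7,250.4),(208.2,161.6)))
print("card tri",tri((128.4,228.3),(225.3,126.2)), ray("top",(128.4,228.3),30),ray("side",(225.3,126.2),30))
plan(tool([516.2,-467.5,260],.08),tool([516.2,-467.5,112],.08),speed=50)
```

```text
label model [[464.53329408 313.82418534  24.        ]] px [[173.05192313 251.67869769]] [[209.03959762 162.3554744 ]]
label tri (array([465.24699737, 314.73369084,  26.43818689]), np.float64(1.0199018893452774))
card tri (array([536.14500833, 450.30418796,  41.9202249 ]), np.float64(1.0589836602136131)) [533.77180065 454.51470797  30.        ] [541.6426853  466.22095224  30.        ]
1 x5 rows: {'dx': -0.0723, 'dy': 0.0009, 'dz': 0.006, 'ax': 0.0004, 'ay': 0.0001, 'az': -0.0336} L 181.0
1 x5 rows: {'dx': -0.0, 'dy': 0.0, 'dz': 0.0592, 'ax': 0.0, 'ay': 0.0, 'az': -0.0} L 148.0
```

Request:
{"api": "apply_moves", "payload": {"moves": [{"dx": -0.0723, "dy": 0.0009, "dz": 0.006, "ax": 0, "ay": 0, "az": -0.0336, "hand": -1}, {"dx": -0.0723, "dy": 0.0009, "dz": 0.006, "ax": 0, "ay": 0, "az": -0.0336, "hand": -1}, {"dx": -0.0723, "dy": 0.0009, "dz": 0.006, "ax": 0, "ay": 0, "az": -0.0336, "hand": -1}, {"dx": -0.0723, "dy": 0.0009, "dz": 0.006, "ax": 0, "ay": 0, "az": -0.0336, "hand": -1}, {"dx": -0.0723, "dy": 0.0009, "dz": 0.006, "ax": 0, "ay": 0, "az": -0.0336, "hand": -1}]}}

```text
t: 39.2
position: [516.5, -468.5, 258.4]
ee_rot: [0.001, 0.678, 0.735, 0.0]
force: [0.2, 0.9, -0.1]
gripper_width: 85.5
finger_force: 0.0
```

Request:
{"api": "apply_moves", "payload": {"moves": [{"dx": 0, "dy": 0, "dz": 0, "ax": 0, "ay": 0, "az": 0, "hand": -1}, {"dx": 0, "dy": 0, "dz": 0, "ax": 0, "ay": 0, "az": 0, "hand": -1}, {"dx": 0, "dy": 0, "dz": 0, "ax": 0, "ay": 0, "az": 0, "hand": -1}, {"dx": 0, "dy": 0, "dz": 0, "ax": 0, "ay": 0, "az": 0, "hand": -1}, {"dx": 0, "dy": 0, "dz": 0, "ax": 0, "ay": 0, "az": 0, "hand": -1}]}}

```text
t: 39.83
position: [516.9, -466.7, 257.6]
ee_rot: [0.001, 0.678, 0.735, 0.001]
force: [-0.2, 0.9, 0.1]
gripper_width: 85.2
finger_force: 0.0
```

Run:
```python
from mv import *
st()
plan(tool([516.2,-467.5,112],.08),speed=32)
# is the scoop where it was?
im=vision.grab_frame("side"); d=see("scoop","side"); print([ (q["p"],q["pixel"]) for q in d])
```

```text
t 39.83 tcp [ 516.9 -466.7  257.6] scoopframe [ 523.  -466.2  144.6] yaw,-pitch,roll [ 0.081 -0.002 -0.   ] F [-0.2  0.9  0.1] w 85.2 0.0 q [ 0.08  0.57  0.86  1.56 -0.45  1.22  1.1 ]
1 x5 rows: {'dx': -0.0003, 'dy': -0.0004, 'dz': 0.0582, 'ax': 0.0004, 'ay': 0.0, 'az': 0.0003} L 146.0
[(0.95, [280.3, 319.0])]
```

Request:
{"api": "apply_moves", "payload": {"moves": [{"dx": 0, "dy": 0, "dz": 0.0582, "ax": 0, "ay": 0, "az": 0, "hand": -1}, {"dx": 0, "dy": 0, "dz": 0.0582, "ax": 0, "ay": 0, "az": 0, "hand": -1}, {"dx": 0, "dy": 0, "dz": 0.0582, "ax": 0, "ay": 0, "az": 0, "hand": -1}, {"dx": 0, "dy": 0, "dz": 0.0582, "ax": 0, "ay": 0, "az": 0, "hand": -1}, {"dx": 0, "dy": 0, "dz": 0.0582, "ax": 0, "ay": 0, "az": 0, "hand": -1}]}}

```text
t: 40.55
position: [516.9, -467.1, 111.0]
ee_rot: [0.001, 0.678, 0.735, 0.0]
force: [1.2, -0.3, -0.1]
gripper_width: 85.3
finger_force: 0.0
```

Request:
{"api": "apply_moves", "payload": {"moves": [{"dx": 0, "dy": 0, "dz": 0, "ax": 0, "ay": 0, "az": 0, "hand": -1}, {"dx": 0, "dy": 0, "dz": 0, "ax": 0, "ay": 0, "az": 0, "hand": 1}, {"dx": 0, "dy": 0, "dz": 0, "ax": 0, "ay": 0, "az": 0, "hand": 1}, {"dx": 0, "dy": 0, "dz": 0, "ax": 0, "ay": 0, "az": 0, "hand": 1}, {"dx": 0, "dy": 0, "dz": 0, "ax": 0, "ay": 0, "az": 0, "hand": 1}], "force": 50}}

```text
t: 41.18
position: [517.0, -467.6, 112.8]
ee_rot: [0.001, 0.678, 0.735, 0.001]
force: [-1.9, 0.3, 7.1]
gripper_width: 29.4
finger_force: 49.9
```

Request:
{"api": "apply_moves", "payload": {"moves": [{"dx": 0, "dy": 0, "dz": 0, "ax": 0, "ay": 0, "az": 0, "hand": 1}, {"dx": 0, "dy": 0, "dz": 0, "ax": 0, "ay": 0, "az": 0, "hand": 1}, {"dx": 0, "dy": 0, "dz": 0, "ax": 0, "ay": 0, "az": 0, "hand": 1}, {"dx": 0, "dy": 0, "dz": 0, "ax": 0, "ay": 0, "az": 0, "hand": 1}, {"dx": 0, "dy": 0, "dz": 0, "ax": 0, "ay": 0, "az": 0, "hand": 1}]}}

```text
t: 41.8
position: [517.0, -467.6, 112.8]
ee_rot: [0.001, 0.678, 0.735, 0.001]
force: [-1.5, 0.3, 6.8]
gripper_width: 29.7
finger_force: 49.9
```

```bash
cat >> mv.py <<'E'
def aim(P,yaw,tilt,dist,L=106):   # tool looking at P along a normal tilted towards -x(yaw)
    R=yp(yaw,tilt)@K; B=np.eye(4); B[:3,:3]=R; B[:3,3]=np.array(P)-R[:,2]*(dist+L); return B
E
python3 - <<'E'
from mv import *
st(); A,_=now(); np.save("/tmp/rgrasp.npy",A)
U=A.copy(); U[2,3]=290
D,sc=dishfit(); print(D,sc)
W=tool([480,0,300],-.05); B=aim([464.5,314,24],-.126,.32,75)
print(B[:3,3]); V=B.copy(); V[:3,3]-=60*B[:3,2]
plan(U,W,V,B,speed=55,turn=9)
E
```

```text
t 41.8 tcp [ 517.  -467.6  112.8] scoopframe [ 5.232e+02 -4.672e+02 -2.000e-01] yaw,-pitch,roll [ 0.081 -0.002 -0.001] F [-1.5  0.3  6.8] w 29.7 49.9 q [ 0.14  0.7   0.76  1.68 -0.56  0.99  1.18]
[ 5.56965708e+02  3.03858178e+02 -1.35293057e-01] 0.7978666976932002
[408.01481721 321.15503763 195.81161067]
1 x5 rows: {'dx': -0.0001, 'dy': 0.0001, 'dz': -0.0709, 'ax': 0.0, 'ay': 0.0, 'az': 0.0} L 177.0
2 x5 rows: {'dx': 0.0937, 'dy': -0.0054, 'dz': -0.002, 'ax': 0.0003, 'ay': 0.0001, 'az': 0.0166} L 469.0
2 x5 rows: {'dx': 0.063, 'dy': -0.0247, 'dz': 0.0059, 'ax': -0.0407, 'ay': -0.0015, 'az': 0.0096} L 339.0
1 x5 rows: {'dx': -0.0, 'dy': 0.0, 'dz': 0.024, 'ax': -0.0, 'ay': 0.0, 'az': -0.0} L 60.0
```

Request:
{"api": "apply_moves", "payload": {"moves": [{"dx": 0, "dy": 0, "dz": -0.04, "ax": 0, "ay": 0, "az": 0, "hand": 1}, {"dx": 0, "dy": 0, "dz": -0.09, "ax": 0, "ay": 0, "az": 0, "hand": 1}, {"dx": 0, "dy": 0, "dz": -0.09, "ax": 0, "ay": 0, "az": 0, "hand": 1}, {"dx": 0, "dy": 0, "dz": -0.09, "ax": 0, "ay": 0, "az": 0, "hand": 1}, {"dx": 0, "dy": 0, "dz": -0.09, "ax": 0, "ay": 0, "az": 0, "hand": 1}]}}

```text
t: 42.62
position: [516.2, -467.1, 314.8]
ee_rot: [0.001, 0.678, 0.735, 0.001]
force: [0.5, -0.8, -1.7]
gripper_width: 29.7
finger_force: 49.6
```

Request:
{"api": "apply_moves", "payload": {"moves": [{"dx": 0.0937, "dy": -0.0054, "dz": 0, "ax": 0, "ay": 0, "az": 0.0166, "hand": 1}, {"dx": 0.0937, "dy": -0.0054, "dz": 0, "ax": 0, "ay": 0, "az": 0.0166, "hand": 1}, {"dx": 0.0937, "dy": -0.0054, "dz": 0, "ax": 0, "ay": 0, "az": 0.0166, "hand": 1}, {"dx": 0.0937, "dy": -0.0054, "dz": 0, "ax": 0, "ay": 0, "az": 0.0166, "hand": 1}, {"dx": 0.0937, "dy": -0.0054, "dz": 0, "ax": 0, "ay": 0, "az": 0.0166, "hand": 1}]}}

```text
t: 43.25
position: [489.8, -233.0, 312.7]
ee_rot: [0.001, 0.702, 0.712, 0.001]
force: [1.0, -0.0, -1.0]
gripper_width: 29.4
finger_force: 49.6
```

Request:
{"api": "apply_moves", "payload": {"moves": [{"dx": 0.0937, "dy": -0.0054, "dz": 0, "ax": 0, "ay": 0, "az": 0.0166, "hand": 1}, {"dx": 0.0937, "dy": -0.0054, "dz": 0, "ax": 0, "ay": 0, "az": 0.0166, "hand": 1}, {"dx": 0.0937, "dy": -0.0054, "dz": 0, "ax": 0, "ay": 0, "az": 0.0166, "hand": 1}, {"dx": 0.0937, "dy": -0.0054, "dz": 0, "ax": 0, "ay": 0, "az": 0.0166, "hand": 1}, {"dx": 0.0937, "dy": -0.0054, "dz": 0, "ax": 0, "ay": 0, "az": 0.0166, "hand": 1}]}}

```text
t: 43.88
position: [478.9, 1.3, 312.9]
ee_rot: [0.0, 0.725, 0.689, 0.001]
force: [1.0, -0.2, -2.2]
gripper_width: 29.5
finger_force: 49.6
```

Run:
```python
from mv import *
st()
D,sc=dishfit(); print(D,sc)
for c in C:
    for d in see("label",c,2): print(c,d["p"],d["pixel"],ray(c,d["pixel"],24))
d=see("scoop","top"); print([(q["p"],q["pixel"],q["pixels"].sum()) for q in d])
B=aim([464.5,314,24],-.126,.32,75); V=B.copy(); V[:3,3]-=60*B[:3,2]
plan(V,B,speed=50,turn=9)
```

```text
t 43.88 tcp [478.9   1.3 312.9] scoopframe [485.2   1.2 199.9] yaw,-pitch,roll [-0.051 -0.002  0.002] F [ 1.  -0.2 -2.2] w 29.5 49.6 q [-0.98 -0.01  0.86  1.96  0.01  1.18 -0.18]
[ 5.57975654e+02  3.03545187e+02 -1.26884334e-01] 0.6873465333862899
top 0.48 [170.4, 253.4] [459.00798912 321.7541522   24.        ]
side 0.65 [209.6, 161.5] [466.74588892 317.21367605  24.        ]
[(0.6, [371.0, 239.2], np.int64(123))]
2 x5 rows: {'dx': 0.0632, 'dy': -0.025, 'dz': 0.0083, 'ax': -0.0405, 'ay': -0.0016, 'az': 0.0094} L 342.0
1 x5 rows: {'dx': -0.0, 'dy': 0.0, 'dz': 0.024, 'ax': -0.0, 'ay': 0.0, 'az': -0.0} L 60.0
```

Request:
{"api": "apply_moves", "payload": {"moves": [{"dx": 0.0632, "dy": -0.025, "dz": 0.0083, "ax": -0.0405, "ay": -0.0016, "az": 0.0094, "hand": 1}, {"dx": 0.0632, "dy": -0.025, "dz": 0.0083, "ax": -0.0405, "ay": -0.0016, "az": 0.0094, "hand": 1}, {"dx": 0.0632, "dy": -0.025, "dz": 0.0083, "ax": -0.0405, "ay": -0.0016, "az": 0.0094, "hand": 1}, {"dx": 0.0632, "dy": -0.025, "dz": 0.0083, "ax": -0.0405, "ay": -0.0016, "az": 0.0094, "hand": 1}, {"dx": 0.0632, "dy": -0.025, "dz": 0.0083, "ax": -0.0405, "ay": -0.0016, "az": 0.0094, "hand": 1}]}}

```text
t: 44.85
position: [428.6, 161.7, 286.9]
ee_rot: [0.06, 0.735, 0.673, 0.054]
force: [-0.6, -0.5, -1.8]
gripper_width: 29.5
finger_force: 49.7
```

Request:
{"api": "apply_moves", "payload": {"moves": [{"dx": 0.0632, "dy": -0.025, "dz": 0.0083, "ax": -0.0405, "ay": -0.0016, "az": 0.0094, "hand": 1}, {"dx": 0.0632, "dy": -0.025, "dz": 0.0083, "ax": -0.0405, "ay": -0.0016, "az": 0.0094, "hand": 1}, {"dx": 0.0632, "dy": -0.025, "dz": 0.0083, "ax": -0.0405, "ay": -0.0016, "az": 0.0094, "hand": 1}, {"dx": 0.0632, "dy": -0.025, "dz": 0.0083, "ax": -0.0405, "ay": -0.0016, "az": 0.0094, "hand": 1}, {"dx": 0.0632, "dy": -0.025, "dz": 0.0083, "ax": -0.0405, "ay": -0.0016, "az": 0.0094, "hand": 1}]}}

```text
t: 45.48
position: [389.2, 324.7, 252.3]
ee_rot: [0.12, 0.741, 0.652, 0.106]
force: [1.4, 1.4, -0.5]
gripper_width: 29.7
finger_force: 49.7
```

Run:
```python
from mv import *
st()
D,sc=dishfit(("side",)); print(D,sc)
B=aim([464.5,314.5,24],-.126,.32,75)
plan(B,speed=50,turn=9)
```

```text
t 45.48 tcp [389.2 324.7 252.3] scoopframe [430.2 319.5 147. ] yaw,-pitch,roll [-0.127 -0.321 -0.   ] F [ 1.4  1.4 -0.5] w 29.7 49.7 q [-1.31  0.02  0.3   2.11  0.37  0.9  -1.35]
[ 5.55014015e+02  3.01840662e+02 -1.21957328e-01] 0.8653106213438095
1 x5 rows: {'dx': -0.0011, 'dy': 0.0009, 'dz': 0.0238, 'ax': 0.0001, 'ay': 0.0, 'az': 0.0011} L 60.0
```

Approach the label, then hold for about two seconds.

Request:
{"api": "apply_moves", "payload": {"moves": [{"dx": -0.0011, "dy": 0.0009, "dz": 0.0238, "ax": 0, "ay": 0, "az": 0.001, "hand": 1}, {"dx": -0.0011, "dy": 0.0009, "dz": 0.0238, "ax": 0, "ay": 0, "az": 0.001, "hand": 1}, {"dx": -0.0011, "dy": 0.0009, "dz": 0.0238, "ax": 0, "ay": 0, "az": 0.001, "hand": 1}, {"dx": -0.0011, "dy": 0.0009, "dz": 0.0238, "ax": 0, "ay": 0, "az": 0.001, "hand": 1}, {"dx": -0.0011, "dy": 0.0009, "dz": 0.0238, "ax": 0, "ay": 0, "az": 0.001, "hand": 1}]}}

```text
t: 46.2
position: [409.4, 318.9, 195.7]
ee_rot: [0.119, 0.741, 0.652, 0.105]
force: [0.9, -0.1, -2.1]
gripper_width: 29.5
finger_force: 50.0
```

Request:
{"api": "apply_moves", "payload": {"moves": [{"dx": 0, "dy": 0, "dz": 0, "ax": 0, "ay": 0, "az": 0, "hand": 1}, {"dx": 0, "dy": 0, "dz": 0, "ax": 0, "ay": 0, "az": 0, "hand": 1}, {"dx": 0, "dy": 0, "dz": 0, "ax": 0, "ay": 0, "az": 0, "hand": 1}, {"dx": 0, "dy": 0, "dz": 0, "ax": 0, "ay": 0, "az": 0, "hand": 1}, {"dx": 0, "dy": 0, "dz": 0, "ax": 0, "ay": 0, "az": 0, "hand": 1}]}}

```text
t: 46.82
position: [409.0, 319.4, 196.7]
ee_rot: [0.119, 0.741, 0.652, 0.105]
force: [-0.0, 0.3, -1.8]
gripper_width: 29.0
finger_force: 49.9
```

Request:
{"api": "apply_moves", "payload": {"moves": [{"dx": 0, "dy": 0, "dz": 0, "ax": 0, "ay": 0, "az": 0, "hand": 1}, {"dx": 0, "dy": 0, "dz": 0, "ax": 0, "ay": 0, "az": 0, "hand": 1}, {"dx": 0, "dy": 0, "dz": 0, "ax": 0, "ay": 0, "az": 0, "hand": 1}, {"dx": 0, "dy": 0, "dz": 0, "ax": 0, "ay": 0, "az": 0, "hand": 1}, {"dx": 0, "dy": 0, "dz": 0, "ax": 0, "ay": 0, "az": 0, "hand": 1}]}}

```text
t: 47.45
position: [409.0, 319.2, 196.5]
ee_rot: [0.119, 0.741, 0.652, 0.105]
force: [0.2, 0.6, -0.9]
gripper_width: 29.6
finger_force: 49.9
```

Request:
{"api": "apply_moves", "payload": {"moves": [{"dx": 0, "dy": 0, "dz": 0, "ax": 0, "ay": 0, "az": 0, "hand": 1}, {"dx": 0, "dy": 0, "dz": 0, "ax": 0, "ay": 0, "az": 0, "hand": 1}, {"dx": 0, "dy": 0, "dz": 0, "ax": 0, "ay": 0, "az": 0, "hand": 1}, {"dx": 0, "dy": 0, "dz": 0, "ax": 0, "ay": 0, "az": 0, "hand": 1}, {"dx": 0, "dy": 0, "dz": 0, "ax": 0, "ay": 0, "az": 0, "hand": 1}]}}

```text
t: 48.08
position: [409.0, 319.2, 196.5]
ee_rot: [0.119, 0.741, 0.652, 0.105]
force: [-0.0, 1.0, -0.6]
gripper_width: 29.3
finger_force: 49.9
```

Run:
```python
from mv import *
st(); A,_=now()
Lc=np.linalg.inv(A)@[464.5,314,24,1]; print("label in tool",Lc)
D,sc=dishfit(("side",)); print(D,sc)
n=A[:3,:3]@[0,0,1]; nose=A[:3,3]+106.5*n; print("nose",nose, "px",proj("side",nose),proj("top",nose))
for d in see("reader","side",1): 
    ys,xs=np.nonzero(d["pixels"]); print(d["p"],d["pixel"],xs.min(),xs.max(),ys.min(),ys.max())
for d in see("label","side",1): print(d["p"],d["pixel"],ray("side",d["pixel"],24))
P=[535,455,30]; B=aim(P,-.22,.33,75); V=B.copy(); V[:3,3]-=70*B[:3,2]; U=A.copy(); U[:3,3]-=80*A[:3,2]
plan(U,V,B,speed=50,turn=9)
```

```text
t 48.08 tcp [409.  319.2 196.5] scoopframe [449.9 314.1  91.2] yaw,-pitch,roll [-0.128 -0.32   0.001] F [-0.   1.  -0.6] w 29.3 49.9 q [-1.27  0.11  0.32  2.16  0.36  0.75 -1.33]
label in tool [  1.76838255  -1.31940279 181.31677824   1.        ]
[ 5.54423943e+02  3.02075518e+02 -1.40884136e-01] 0.8291274932206424
nose [442.196041   315.03637394  95.4414281 ] px [[198.84070762 144.03412439]] [[166.67299533 258.60445709]]
0.7 [384.0, 288.1] 366 399 258 313
0.77 [210.8, 159.9] [471.33790664 323.47554402  24.        ]
1 x5 rows: {'dx': 0.0, 'dy': 0.0, 'dz': -0.032, 'ax': 0.0, 'ay': 0.0, 'az': 0.0} L 80.0
1 x5 rows: {'dx': 0.064, 'dy': 0.0168, 'dz': 0.0078, 'ax': -0.0027, 'ay': -0.0076, 'az': 0.0222} L 167.0
1 x5 rows: {'dx': -0.0, 'dy': -0.0, 'dz': 0.028, 'ax': 0.0, 'ay': -0.0, 'az': 0.0} L 70.0
```

Run:
```python
from mv import *
A,_=now()
B=aim([534,453.5,30],-.24,.34,75); V=B.copy(); V[:3,3]-=70*B[:3,2]; U=A.copy(); U[:3,3]-=80*A[:3,2]
plan(U,V,B,speed=50,turn=9)
```

```text
1 x5 rows: {'dx': 0.0, 'dy': 0.0, 'dz': -0.032, 'ax': -0.0, 'ay': 0.0, 'az': 0.0} L 80.0
1 x5 rows: {'dx': 0.0643, 'dy': 0.015, 'dz': 0.0076, 'ax': -0.0052, 'ay': -0.0094, 'az': 0.027} L 166.0
1 x5 rows: {'dx': -0.0, 'dy': -0.0, 'dz': 0.028, 'ax': 0.0, 'ay': 0.0, 'az': 0.0} L 70.0
```

Request:
{"api": "apply_moves", "payload": {"moves": [{"dx": 0, "dy": 0, "dz": -0.032, "ax": 0, "ay": 0, "az": 0, "hand": 1}, {"dx": 0, "dy": 0, "dz": -0.032, "ax": 0, "ay": 0, "az": 0, "hand": 1}, {"dx": 0, "dy": 0, "dz": -0.032, "ax": 0, "ay": 0, "az": 0, "hand": 1}, {"dx": 0, "dy": 0, "dz": -0.032, "ax": 0, "ay": 0, "az": 0, "hand": 1}, {"dx": 0, "dy": 0, "dz": -0.032, "ax": 0, "ay": 0, "az": 0, "hand": 1}]}}

```text
t: 48.9
position: [383.9, 322.4, 273.0]
ee_rot: [0.119, 0.741, 0.652, 0.105]
force: [0.0, 0.2, -0.8]
gripper_width: 29.4
finger_force: 49.9
```

Request:
{"api": "apply_moves", "payload": {"moves": [{"dx": 0.0643, "dy": 0.015, "dz": 0.0076, "ax": -0.0052, "ay": -0.0094, "az": 0.027, "hand": 1}, {"dx": 0.0643, "dy": 0.015, "dz": 0.0076, "ax": -0.0052, "ay": -0.0094, "az": 0.027, "hand": 1}, {"dx": 0.0643, "dy": 0.015, "dz": 0.0076, "ax": -0.0052, "ay": -0.0094, "az": 0.027, "hand": 1}, {"dx": 0.0643, "dy": 0.015, "dz": 0.0076, "ax": -0.0052, "ay": -0.0094, "az": 0.027, "hand": 1}, {"dx": 0.0643, "dy": 0.015, "dz": 0.0076, "ax": -0.0052, "ay": -0.0094, "az": 0.027, "hand": 1}]}}

```text
t: 49.52
position: [453.0, 474.6, 266.4]
ee_rot: [0.133, 0.776, 0.608, 0.104]
force: [0.2, -0.1, -1.5]
gripper_width: 29.6
finger_force: 49.9
```

Run:
```python
from mv import *
st()
B=aim([534,453.5,30],-.24,.34,75)
plan(B,speed=50,turn=9)
```

```text
t 49.52 tcp [453.  474.6 266.4] scoopframe [495.1 464.2 161.8] yaw,-pitch,roll [-0.241 -0.34  -0.   ] F [ 0.2 -0.1 -1.5] w 29.6 49.9 q [-1.32  0.31  0.3   1.76  0.28  1.   -1.41]
1 x5 rows: {'dx': -0.0005, 'dy': 0.0, 'dz': 0.0279, 'ax': 0.0, 'ay': 0.0001, 'az': -0.0001} L 70.0
```

Request:
{"api": "apply_moves", "payload": {"moves": [{"dx": 0, "dy": 0, "dz": 0.0279, "ax": 0, "ay": 0, "az": 0, "hand": 1}, {"dx": 0, "dy": 0, "dz": 0.0279, "ax": 0, "ay": 0, "az": 0, "hand": 1}, {"dx": 0, "dy": 0, "dz": 0.0279, "ax": 0, "ay": 0, "az": 0, "hand": 1}, {"dx": 0, "dy": 0, "dz": 0.0279, "ax": 0, "ay": 0, "az": 0, "hand": 1}, {"dx": 0, "dy": 0, "dz": 0.0279, "ax": 0, "ay": 0, "az": 0, "hand": 1}]}}

```text
t: 50.15
position: [475.5, 467.7, 200.1]
ee_rot: [0.133, 0.775, 0.608, 0.104]
force: [-0.3, -0.8, -1.8]
gripper_width: 29.5
finger_force: 50.0
```

Request:
{"api": "apply_moves", "payload": {"moves": [{"dx": 0, "dy": 0, "dz": 0, "ax": 0, "ay": 0, "az": 0, "hand": 1}, {"dx": 0, "dy": 0, "dz": 0, "ax": 0, "ay": 0, "az": 0, "hand": 1}, {"dx": 0, "dy": 0, "dz": 0, "ax": 0, "ay": 0, "az": 0, "hand": 1}, {"dx": 0, "dy": 0, "dz": 0, "ax": 0, "ay": 0, "az": 0, "hand": 1}, {"dx": 0, "dy": 0, "dz": 0, "ax": 0, "ay": 0, "az": 0, "hand": 1}]}}

```text
t: 50.78
position: [475.2, 468.1, 201.1]
ee_rot: [0.133, 0.775, 0.608, 0.105]
force: [-0.1, 1.1, -1.7]
gripper_width: 29.3
finger_force: 50.0
```

Request:
{"api": "apply_moves", "payload": {"moves": [{"dx": 0, "dy": 0, "dz": 0, "ax": 0, "ay": 0, "az": 0, "hand": 1}, {"dx": 0, "dy": 0, "dz": 0, "ax": 0, "ay": 0, "az": 0, "hand": 1}, {"dx": 0, "dy": 0, "dz": 0, "ax": 0, "ay": 0, "az": 0, "hand": 1}, {"dx": 0, "dy": 0, "dz": 0, "ax": 0, "ay": 0, "az": 0, "hand": 1}, {"dx": 0, "dy": 0, "dz": 0, "ax": 0, "ay": 0, "az": 0, "hand": 1}]}}

```text
t: 51.4
position: [475.3, 468.0, 200.8]
ee_rot: [0.133, 0.775, 0.608, 0.104]
force: [0.2, -0.2, -1.6]
gripper_width: 29.8
finger_force: 50.0
```

Request:
{"api": "apply_moves", "payload": {"moves": [{"dx": 0, "dy": 0, "dz": 0, "ax": 0, "ay": 0, "az": 0, "hand": 1}, {"dx": 0, "dy": 0, "dz": 0, "ax": 0, "ay": 0, "az": 0, "hand": 1}, {"dx": 0, "dy": 0, "dz": 0, "ax": 0, "ay": 0, "az": 0, "hand": 1}, {"dx": 0, "dy": 0, "dz": 0, "ax": 0, "ay": 0, "az": 0, "hand": 1}, {"dx": 0, "dy": 0, "dz": 0, "ax": 0, "ay": 0, "az": 0, "hand": 1}]}}

```text
t: 52.02
position: [475.3, 468.0, 200.9]
ee_rot: [0.133, 0.775, 0.608, 0.104]
force: [0.0, -0.0, -1.8]
gripper_width: 29.2
finger_force: 50.0
```

Run:
```python
from sm import *
st(); A,_=now(); print("card in tool",np.linalg.inv(A)@[534,453.5,30,1])
n=A[:3,2]; nose=A[:3,3]+106.5*n
fr=look("/tmp/j.png",[("side",190,90,75,70,5),("top",100,190,75,70,5)],draw=False)
im=cv2.imread("/tmp/j.png")
for c,off,X in(("side",[190,90],0),("top",[100,190],375)):
    for p,col in((nose,(0,0,255)),(A[:3,3]+181*n,(0,255,0)),(np.array([534,453.5,30]),(255,0,0)),(np.array([464.5,314,24]),(255,0,0))):
        q=(proj(c,p)[0]-off+.5)*5; cv2.circle(im,(int(q[0]+X),int(q[1])),4,col,1)
cv2.imwrite("pics/j1.png",im)
```

```text
t 52.02 tcp [475.3 468.  200.9] scoopframe [517.4 457.7  96.3] yaw,-pitch,roll [-0.24 -0.34  0.  ] F [ 0.  -0.  -1.8] w 29.2 50.0 q [-1.28  0.39  0.31  1.81  0.27  0.87 -1.41]
card in tool [-1.38810872e-01  4.44386311e-02  1.81259987e+02  1.00000000e+00]
(350, 750, 3)
```

Run:
```python
from mv import *
I={c:cv2.cvtColor(cv2.imread(f"pics/{c}0.png"),cv2.COLOR_BGR2GRAY) for c in C}
for n,P in(("label",[464.5,314,24]),("card",[534,453.5,30])):
    px={}
    for c in C:
        q=proj(c,np.array(P,float))[0]; x,y=np.round(q).astype(int); w=I[c][y-8:y+9,x-8:x+9].astype(float)
        med=np.median(w); wt=np.clip(med-40-w,0,None); yy,xx=np.mgrid[-8:9,-8:9]; wt[(np.hypot(xx,yy)>7)]=0
        px[c]=np.array([x+(wt*xx).sum()/wt.sum(),y+(wt*yy).sum()/wt.sum()]); print(n,c,"pred",q.round(1),"dark",px[c].round(1),"->",ray(c,px[c],P[2]).round(1))
    print(tri(px["top"],px["side"]))
A,_=now(); M["rd"]=[box(-19,19,-15,15,0,45),box(-15,15,-12,12,45,158)]
for d in see("reader","side",2):
    m=d["pixels"]; ys,xs=np.nonzero(m); print(d["p"],np.round(d["pixel"]),xs.min(),xs.max(),ys.min(),ys.max(),m.sum())
R=np.eye(4); 
pts=np.vstack([[[y,x,106.5-z] for x,y,z in b] for b in M["rd"][:1]]); print(proj("side",pts@A[:3,:3].T+A[:3,3]).round(0).tolist())
U=A.copy(); U[:3,3]-=120*A[:3,2]
G0=np.load("/tmp/rgrasp.npy"); H=G0.copy(); H[2,3]=320
plan(U,tool([470,0,315],-.05),H,speed=50,turn=9)
```

```text
label top pred [173.  251.7] dark [172.8 250.8] -> [467.2 314.7  24. ]
label side pred [209.  162.3] dark [208.4 162.7] -> [462.5 312.6  24. ]
(array([464.87266759, 315.41378948,  21.46206295]), np.float64(0.7813399145653079))
card top pred [128.7 228.2] dark [129.3 228.8] -> [532.2 451.6  30. ]
card side pred [223.6 129. ] dark [221.8 129.7] -> [527.9 451.1  30. ]
(array([530.15222519, 452.00230763,  29.28542543]), np.float64(0.6763699790203077))
0.94 [204.  95.] 187 218 65 113 582
0.45 [293. 339.] 252 335 305 372 2972
[[208.0, 115.0], [201.0, 103.0], [208.0, 109.0], [202.0, 97.0], [219.0, 111.0], [213.0, 99.0], [220.0, 105.0], [214.0, 93.0]]
1 x5 rows: {'dx': -0.0, 'dy': 0.0, 'dz': -0.048, 'ax': 0.0, 'ay': 0.0, 'az': 0.0} L 120.0
3 x5 rows: {'dx': -0.0624, 'dy': 0.0139, 'dz': 0.0027, 'ax': 0.0288, 'ay': 0.0027, 'az': -0.016} L 479.0
2 x5 rows: {'dx': -0.0937, 'dy': 0.0086, 'dz': -0.001, 'ax': -0.0003, 'ay': -0.0001, 'az': -0.0166} L 470.0
```

Request:
{"api": "apply_moves", "payload": {"moves": [{"dx": 0, "dy": 0, "dz": -0.048, "ax": 0, "ay": 0, "az": 0, "hand": 1}, {"dx": 0, "dy": 0, "dz": -0.048, "ax": 0, "ay": 0, "az": 0, "hand": 1}, {"dx": 0, "dy": 0, "dz": -0.048, "ax": 0, "ay": 0, "az": 0, "hand": 1}, {"dx": 0, "dy": 0, "dz": -0.048, "ax": 0, "ay": 0, "az": 0, "hand": 1}, {"dx": 0, "dy": 0, "dz": -0.048, "ax": 0, "ay": 0, "az": 0, "hand": 1}]}}

```text
t: 52.8
position: [436.1, 477.5, 314.8]
ee_rot: [0.133, 0.775, 0.608, 0.104]
force: [-0.5, -0.7, -2.6]
gripper_width: 29.8
finger_force: 49.8
```

Request:
{"api": "apply_moves", "payload": {"moves": [{"dx": -0.0624, "dy": 0.0139, "dz": 0.0027, "ax": 0.0288, "ay": 0.0027, "az": -0.016, "hand": 1}, {"dx": -0.0624, "dy": 0.0139, "dz": 0.0027, "ax": 0.0288, "ay": 0.0027, "az": -0.016, "hand": 1}, {"dx": -0.0624, "dy": 0.0139, "dz": 0.0027, "ax": 0.0288, "ay": 0.0027, "az": -0.016, "hand": 1}, {"dx": -0.0624, "dy": 0.0139, "dz": 0.0027, "ax": 0.0288, "ay": 0.0027, "az": -0.016, "hand": 1}, {"dx": -0.0624, "dy": 0.0139, "dz": 0.0027, "ax": 0.0288, "ay": 0.0027, "az": -0.016, "hand": 1}]}}

```text
t: 53.42
position: [437.5, 316.5, 318.3]
ee_rot: [0.089, 0.762, 0.638, 0.07]
force: [-0.1, 0.2, -1.8]
gripper_width: 29.4
finger_force: 50.0
```

Request:
{"api": "apply_moves", "payload": {"moves": [{"dx": -0.0624, "dy": 0.0139, "dz": 0.0027, "ax": 0.0288, "ay": 0.0027, "az": -0.016, "hand": 1}, {"dx": -0.0624, "dy": 0.0139, "dz": 0.0027, "ax": 0.0288, "ay": 0.0027, "az": -0.016, "hand": 1}, {"dx": -0.0624, "dy": 0.0139, "dz": 0.0027, "ax": 0.0288, "ay": 0.0027, "az": -0.016, "hand": 1}, {"dx": -0.0624, "dy": 0.0139, "dz": 0.0027, "ax": 0.0288, "ay": 0.0027, "az": -0.016, "hand": 1}, {"dx": -0.0624, "dy": 0.0139, "dz": 0.0027, "ax": 0.0288, "ay": 0.0027, "az": -0.016, "hand": 1}]}}

```text
t: 54.05
position: [448.9, 156.9, 319.2]
ee_rot: [0.044, 0.745, 0.665, 0.035]
force: [0.7, 0.0, -1.6]
gripper_width: 29.8
finger_force: 50.0
```

Request:
{"api": "apply_moves", "payload": {"moves": [{"dx": -0.0624, "dy": 0.0139, "dz": 0.0027, "ax": 0.0288, "ay": 0.0027, "az": -0.016, "hand": 1}, {"dx": -0.0624, "dy": 0.0139, "dz": 0.0027, "ax": 0.0288, "ay": 0.0027, "az": -0.016, "hand": 1}, {"dx": -0.0624, "dy": 0.0139, "dz": 0.0027, "ax": 0.0288, "ay": 0.0027, "az": -0.016, "hand": 1}, {"dx": -0.0624, "dy": 0.0139, "dz": 0.0027, "ax": 0.0288, "ay": 0.0027, "az": -0.016, "hand": 1}, {"dx": -0.0624, "dy": 0.0139, "dz": 0.0027, "ax": 0.0288, "ay": 0.0027, "az": -0.016, "hand": 1}]}}

```text
t: 54.68
position: [470.2, -1.5, 315.7]
ee_rot: [-0.0, 0.724, 0.689, -0.0]
force: [-0.8, -0.2, -1.5]
gripper_width: 29.5
finger_force: 50.0
```

Run:
```python
from mv import *
st()
G0=np.load("/tmp/rgrasp.npy"); H=G0.copy(); H[2,3]=315
plan(H,speed=50,turn=9)
```

```text
t 54.67 tcp [470.2  -1.5 315.7] scoopframe [476.2  -1.8 202.7] yaw,-pitch,roll [-0.05  0.    0.  ] F [-0.8 -0.2 -1.5] w 29.5 50.0 q [-0.9  -0.03  0.76  1.97  0.02  1.19 -0.19]
2 x5 rows: {'dx': -0.0934, 'dy': 0.0085, 'dz': 0.0001, 'ax': -0.0003, 'ay': -0.0001, 'az': -0.0166} L 468.0
```

Request:
{"api": "apply_moves", "payload": {"moves": [{"dx": -0.0934, "dy": 0.0085, "dz": 0, "ax": -0.0003, "ay": 0, "az": -0.0166, "hand": 1}, {"dx": -0.0934, "dy": 0.0085, "dz": 0, "ax": -0.0003, "ay": 0, "az": -0.0166, "hand": 1}, {"dx": -0.0934, "dy": 0.0085, "dz": 0, "ax": -0.0003, "ay": 0, "az": -0.0166, "hand": 1}, {"dx": -0.0934, "dy": 0.0085, "dz": 0, "ax": -0.0003, "ay": 0, "az": -0.0166, "hand": 1}, {"dx": -0.0934, "dy": 0.0085, "dz": 0, "ax": -0.0003, "ay": 0, "az": -0.0166, "hand": 1}]}}

```text
t: 55.3
position: [486.0, -235.6, 315.9]
ee_rot: [0.001, 0.701, 0.713, 0.001]
force: [1.2, 1.8, -1.6]
gripper_width: 29.5
finger_force: 49.9
```

Request:
{"api": "apply_moves", "payload": {"moves": [{"dx": -0.0934, "dy": 0.0085, "dz": 0, "ax": -0.0003, "ay": 0, "az": -0.0166, "hand": 1}, {"dx": -0.0934, "dy": 0.0085, "dz": 0, "ax": -0.0003, "ay": 0, "az": -0.0166, "hand": 1}, {"dx": -0.0934, "dy": 0.0085, "dz": 0, "ax": -0.0003, "ay": 0, "az": -0.0166, "hand": 1}, {"dx": -0.0934, "dy": 0.0085, "dz": 0, "ax": -0.0003, "ay": 0, "az": -0.0166, "hand": 1}, {"dx": -0.0934, "dy": 0.0085, "dz": 0, "ax": -0.0003, "ay": 0, "az": -0.0166, "hand": 1}]}}

```text
t: 55.92
position: [517.0, -468.1, 315.4]
ee_rot: [0.001, 0.678, 0.735, 0.001]
force: [0.9, 0.8, -0.4]
gripper_width: 29.7
finger_force: 50.0
```

Request:
{"api": "apply_moves", "payload": {"moves": [{"dx": 0, "dy": 0, "dz": 0, "ax": 0, "ay": 0, "az": 0, "hand": 1}, {"dx": 0, "dy": 0, "dz": 0.05, "ax": 0, "ay": 0, "az": 0, "hand": 1}, {"dx": 0, "dy": 0, "dz": 0.07, "ax": 0, "ay": 0, "az": 0, "hand": 1}, {"dx": 0, "dy": 0, "dz": 0.06, "ax": 0, "ay": 0, "az": 0, "hand": 1}, {"dx": 0, "dy": 0, "dz": 0.03, "ax": 0, "ay": 0, "az": 0, "hand": 1}]}}

```text
t: 56.55
position: [517.0, -465.5, 209.3]
ee_rot: [0.0, 0.678, 0.735, 0.001]
force: [0.2, -0.1, -0.6]
gripper_width: 29.2
finger_force: 50.0
```

Request:
{"api": "apply_moves", "payload": {"moves": [{"dx": 0, "dy": 0, "dz": 0, "ax": 0, "ay": 0, "az": 0, "hand": 1}, {"dx": 0, "dy": 0, "dz": 0, "ax": 0, "ay": 0, "az": 0, "hand": 1}, {"dx": 0, "dy": 0, "dz": 0, "ax": 0, "ay": 0, "az": 0, "hand": 1}, {"dx": 0, "dy": 0, "dz": 0, "ax": 0, "ay": 0, "az": 0, "hand": 1}, {"dx": 0, "dy": 0, "dz": 0, "ax": 0, "ay": 0, "az": 0, "hand": 1}]}}

```text
t: 57.18
position: [517.0, -466.8, 210.9]
ee_rot: [0.001, 0.678, 0.735, 0.001]
force: [-0.4, -0.3, -1.3]
gripper_width: 29.6
finger_force: 50.0
```

Run:
```python
from mv import *
st()
G0=np.load("/tmp/rgrasp.npy"); print(G0[:3,3]); H=G0.copy(); H[2,3]=190; L=G0.copy(); L[2,3]+=2
plan(H,L,speed=15)
```

```text
t 57.17 tcp [ 517.  -466.8  210.9] scoopframe [ 523.3 -466.3   98. ] yaw,-pitch,roll [ 0.08  -0.002 -0.001] F [-0.4 -0.3 -1.3] w 29.6 50.0 q [ 0.08  0.62  0.86  1.61 -0.5   1.15  1.13]
[ 516.9813871  -467.60243165  112.78849067]
1 x5 rows: {'dx': -0.0003, 'dy': -0.0001, 'dz': 0.0084, 'ax': 0.0, 'ay': -0.0, 'az': -0.0001} L 21.0
2 x5 rows: {'dx': 0.0, 'dy': -0.0, 'dz': 0.015, 'ax': 0.0, 'ay': -0.0, 'az': -0.0} L 75.0
```

Request:
{"api": "apply_moves", "payload": {"moves": [{"dx": -0.0016, "dy": 0, "dz": 0.0193, "ax": 0, "ay": 0, "az": 0, "hand": 1}, {"dx": 0, "dy": 0, "dz": 0.0193, "ax": 0, "ay": 0, "az": 0, "hand": 1}, {"dx": 0, "dy": 0, "dz": 0.0193, "ax": 0, "ay": 0, "az": 0, "hand": 1}, {"dx": 0, "dy": 0, "dz": 0.0193, "ax": 0, "ay": 0, "az": 0, "hand": 1}, {"dx": 0, "dy": 0, "dz": 0.0193, "ax": 0, "ay": 0, "az": 0, "hand": 1}]}}

```text
t: 57.8
position: [517.1, -467.5, 161.7]
ee_rot: [0.001, 0.678, 0.735, 0.0]
force: [0.3, 0.1, -1.2]
gripper_width: 29.7
finger_force: 50.0
```

Request:
{"api": "apply_moves", "payload": {"moves": [{"dx": 0, "dy": 0, "dz": 0.0193, "ax": 0, "ay": 0, "az": 0, "hand": 1}, {"dx": 0, "dy": 0, "dz": 0.0193, "ax": 0, "ay": 0, "az": 0, "hand": 1}, {"dx": 0, "dy": 0, "dz": 0.0193, "ax": 0, "ay": 0, "az": 0, "hand": 1}, {"dx": 0, "dy": 0, "dz": 0.0193, "ax": 0, "ay": 0, "az": 0, "hand": 1}, {"dx": 0, "dy": 0, "dz": 0.0193, "ax": 0, "ay": 0, "az": 0, "hand": 1}]}}

```text
t: 58.42
position: [517.3, -467.5, 113.6]
ee_rot: [0.001, 0.678, 0.735, 0.001]
force: [0.1, -0.4, -2.1]
gripper_width: 29.9
finger_force: 50.0
```

Run:
```python
from mv import *
st()
```

```text
t 58.42 tcp [ 517.3 -467.5  113.6] scoopframe [ 523.5 -467.1    0.6] yaw,-pitch,roll [ 0.08  -0.002 -0.001] F [ 0.1 -0.4 -2.1] w 29.9 50.0 q [ 0.12  0.71  0.78  1.68 -0.58  1.    1.19]
```

Request:
{"api": "apply_moves", "payload": {"moves": [{"dx": 0, "dy": 0, "dz": 0.001, "ax": 0, "ay": 0, "az": 0, "hand": 1}, {"dx": 0, "dy": 0, "dz": 0, "ax": 0, "ay": 0, "az": 0, "hand": 1}, {"dx": 0, "dy": 0, "dz": 0, "ax": 0, "ay": 0, "az": 0, "hand": -1}, {"dx": 0, "dy": 0, "dz": 0, "ax": 0, "ay": 0, "az": 0, "hand": -1}, {"dx": 0, "dy": 0, "dz": 0, "ax": 0, "ay": 0, "az": 0, "hand": -1}]}}

```text
t: 59.05
position: [517.3, -467.6, 113.9]
ee_rot: [0.001, 0.678, 0.735, 0.001]
force: [0.0, -0.7, 0.1]
gripper_width: 81.7
finger_force: 0.0
```

Request:
{"api": "apply_moves", "payload": {"moves": [{"dx": 0, "dy": 0, "dz": 0, "ax": 0, "ay": 0, "az": 0, "hand": -1}, {"dx": 0, "dy": 0, "dz": 0, "ax": 0, "ay": 0, "az": 0, "hand": -1}, {"dx": 0, "dy": 0, "dz": -0.05, "ax": 0, "ay": 0, "az": 0, "hand": -1}, {"dx": 0, "dy": 0, "dz": -0.1, "ax": 0, "ay": 0, "az": 0, "hand": -1}, {"dx": 0, "dy": 0, "dz": -0.1, "ax": 0, "ay": 0, "az": 0, "hand": -1}]}}

```text
t: 59.68
position: [516.7, -467.4, 240.0]
ee_rot: [0.001, 0.678, 0.735, 0.0]
force: [0.2, -0.1, 0.2]
gripper_width: 85.5
finger_force: 0.0
```

Request:
{"api": "apply_moves", "payload": {"moves": [{"dx": 0, "dy": 0, "dz": -0.1, "ax": 0, "ay": 0, "az": 0, "hand": -1}, {"dx": 0, "dy": -0.08, "dz": -0.05, "ax": 0, "ay": 0, "az": 0, "hand": -1}, {"dx": 0, "dy": 0, "dz": 0, "ax": 0, "ay": 0, "az": 0, "hand": -1}, {"dx": 0, "dy": 0, "dz": 0, "ax": 0, "ay": 0, "az": 0, "hand": -1}, {"dx": 0, "dy": 0, "dz": 0, "ax": 0, "ay": 0, "az": 0, "hand": -1}]}}

```text
t: 60.3
position: [477.7, -470.1, 312.7]
ee_rot: [0.0, 0.678, 0.735, 0.0]
force: [0.2, 0.4, 0.3]
gripper_width: 85.6
finger_force: 0.0
```

Run:
```python
from mv import *
st()
fr={c:vision.grab_frame(c) for c in C}
for n in("reader","scoop"):
  for c in C:
    for d in see(n,c):
        m=d["pixels"].astype(float); o=np.load(f"/tmp/{n}_{c}.npy"); f=lambda m:(np.argwhere(m).min(0).tolist(),np.argwhere(m).max(0).tolist(),int(m.sum()))
        print(n,c,round(d["p"],2),np.round(d["pixel"],1),f(m),"initial",f(o))
g0=cv2.imread("pics/side0.png"); 
for nm,(x,y,w,h) in {"reader side":(280,372,46,48),"scoop side":(245,285,95,85)}.items():
    a=g0[y:y+h,x:x+w].astype(float).mean(2); b=fr["side"][y:y+h,x:x+w].astype(float).mean(2)
    print(nm,"shift",cv2.phaseCorrelate(a-a.mean(),b-b.mean(),cv2.createHanningWindow((w,h),cv2.CV_64F)))
print("chips",[q for q in small("top",fr["top"]) if q[3][0]>-100])
D,sc=dishfit(); print(D,sc)
for d in see("ball1","top",9): print(round(d["p"],2),"dish",T([0,0,.126],[ray("top",d["pixel"],19)-[556,302,0]]).round(0),int(d["pixels"].sum()))
pl=cv2.convexHull(proj("top",T([556,302,-.126],box(-58,58,-58,58,5,20))).astype(np.float32))[:,0]
```

```text
t 60.3 tcp [ 477.7 -470.1  312.7] scoopframe [ 483.8 -469.5  199.7] yaw,-pitch,roll [ 0.081 -0.001  0.   ] F [0.2 0.4 0.3] w 85.6 0.0 q [ 0.05  0.49  0.93  1.56 -0.41  1.3   1.12]
reader top 0.76 [428.3 238.6] ([233, 418], [247, 442], 307) initial ([234, 418], [247, 441], 262)
reader side 0.78 [302.4 402.5] ([379, 292], [419, 315], 778) initial ([379, 291], [419, 314], 780)
scoop top 0.52 [370.4 236.5] ([214, 352], [242, 380], 262) initial ([234, 360], [242, 379], 116)
scoop side 0.83 [286.3 350.1] ([334, 275], [358, 322], 249) initial ([296, 271], [357, 315], 848)
reader side shift ((0.8063380201789876, 0.1864476635875576), 0.7602459852868839)
scoop side shift ((0.12931205396812828, 0.12439137157316793), 0.20630095630907622)
chips [([269.2, 189.6], 5, 16, [98.0, 44.0]), ([267.0, 192.0], 1, 12, [89.0, 50.0]), ([295.0, 198.6], 72, 47, [83.0, -43.0]), ([300.0, 195.5], 2, 11, [96.0, -57.0]), ([266.9, 201.7], 23, 57, [57.0, 45.0]), ([290.6, 201.8], 5, 38, [70.0, -31.0]), ([271.5, 202.5], 4, 39, [57.0, 30.0]), ([283.6, 203.8], 5, 28, [60.0, -9.0]), ([287.5, 203.0], 2, 14, [65.0, -21.0]), ([290.0, 240.0], 3, 16, [-51.0, -49.0]), ([259.1, 247.4], 9, 22, [-91.0, 44.0])]
[ 5.58223974e+02  3.04498923e+02 -1.29082219e-01] 0.8391714827346736
0.58 dish [[46. 42. 19.]] 39
0.57 dish [[ 50. -44.  19.]] 32
0.56 dish [[44.  6. 19.]] 59
0.49 dish [[ 32. -11.  19.]] 59
```

```bash
python3 -c "
from cell import workorder
print(workorder.close_job())"
```

```text
the job is handed in; nothing more can be done
None
```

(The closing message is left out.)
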